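Bump-test a spare fan cartridge

ROBOT

A 6-joint arm with a two-finger parallel gripper is mounted at the origin on the work surface. World frame = base frame: x ahead of the robot, y to its left, z up, the work surface at z = 0. Lengths are in m, angles in rad, forces in N, time in s.
With the tool pointing down it reaches from about 0.425 to 0.95 m from the base axis. Payload 14.7 kg.
Tool frame: the origin (TCP) lies at the very end of the fingers, on their centre line; the grasp point (between the pads) lies 19 mm behind it; y points along the fingers, z is the direction in which the jaws open and shut, and the axes are right-handed (so a half turn about y gives the same grasp; the last joint's range is limited). The gripper opens to 85 mm and grips with 20 to 120 N. Pads are 22 mm wide; open, the fingers measure 114 mm over their backs; the gripper's body (76 mm by 85 mm) begins 54 mm behind the grasp point. The pads swing forward as they close: fully open they stand 13 mm farther back than shut.
Start: joints at [-1.231, 0.48, 1.596, -0, 1.065, -0.047], TCP at [0.245, -0.602, 0.231] pointing down, gripper open.
Joint ranges: [-2.75, 2.75], [-0.82, 2.05], [0.23, 2.67], [-1.56, 4.7], [0.09, 2.69], [-2.92, 2.92]. Speed limits (rad/s): [1.89, 1.89, 2.39, 3.01, 3.01, 3.01].

INTERFACE

Orientations are given as a 3x3 rotation matrix whose columns are the frame's x, y, z axes.
In Python, from cell import r gives the robot as it stands.
- The arm moves only by the shell command python3 -m pendant 'ROWS' [OPENING]. ROWS is text: rows parted by semicolons, each of 4 numbers parted by spaces: the shift along the tool's x, y, z scaled (see below), then the turn about the tool's y scaled (see below). A call has 1 to 5 rows; each row shifts and turns the commanded pose from where the row before left it, along the tool's axes as they then stand; what a row does not reach is not made up. The controller multiplies each number of a shift by 40 mm and each number of a turn by 1.5 rad. A row lasts 1/12 s, in which the tool goes at most 41.7 mm and 7.16 degrees, less where a joint would pass 70% of its speed; a pose out of reach is approached as far as the arm can. A call with a number of a shift or a turn outside -1 to 1 is refused whole. A call with a gripper value outside its range is refused whole. OPENING is the opening, from -1 (shut) to 1 (fully open), set as the call begins (- or left out, the last holds). The fingers move at their own pace and stop on an object; the grip force is fixed at half the most. Time passes only in rows, so rows that do not move let the fingers close. It gives the time, the measured TCP pose, the force and the opening at its end, in the units of the state.
- r.sense(): the state, without advancing time (a new reading comes with each control period).
- r.read_camera(name): name is "scene" or "top"; returns a dict with "color" (420x560x3 uint8, red, green, blue), "mtx" (3x3 intrinsics, pixels), "rvec" (rotation vector, rad) and "tvec" (3), from world to camera coordinates, as OpenCV has them. Camera axes: x right, y down, z forward; pixel columns grow to the right and rows downward; lengths in m; the calibration is good to about 2 mm. A picture is of the moment at which its call begins. There is no depth.
- r.close_job(): hands the job in, once; it reports no verdict.
The state is a dict: "t": time; "qpos": joint angles; "joint_velocities": joint speeds; "joint_efforts": joint torques, N m; "tcp_pos": TCP position; "eef_rot": TCP orientation; "wrist_force": force on the tool from outside, world axes, zero at the start; "torque": the same for the moment, N m; "finger_gap": finger opening in m.
Only numpy, scipy, OpenCV 4.12 (cv2) and the standard library are available. Lean on these libraries where they do the work, as an engineer would, in place of code of your own. Each camera call takes 0.05 s, during which the arm holds its last target.

TASK

Take the fan cartridge from the divider rack and, keeping it upright, seat it fully in the pocket of the test stand, back to the contact board: in the rack only its pull grip can be pinched, at the stand it must be held by its sides, so set it down on the bench in between and take it again. Flick the orange impeller so that it coasts by itself with your fingers clear, and only then push the jog box's spring lever over to the green side, hold it there for a full second and let it spring back to the middle. Never push the lever towards red, leave the cartridge seated, and do not disturb the carton, jar, cup or screwdriver.

Things in the scene. Friction and masses are not known exactly. Their poses are not given: they have to be found in the camera images.
- fan_center (a point): Centre of the loose fan cartridge, 59 mm over its underside; 0.35 kg, 66 mm deep (x) x 60 wide (y) x 118 tall, standing upright, front (impeller) to its -x. Zinc channel bracket: 5 mm foot 66 x 60; flat back plate, back face at x = +33 mm, and two side cheeks, all up to 98 mm over the underside; motor between the cheeks, black pull grip on top.
- fan_pull (a point): Centre of the cartridge's black pull grip: flat block 10 mm thick (x) x 40 wide (y) x 40 tall, 28 mm behind fan_center's vertical line, 78 to 118 mm over the underside; its top is the cartridge's highest point. Free in front and behind, so it can be pinched along x from above.
- fan_sides (a point): Point midway between the two flat cheeks, where to hold the cartridge by its sides: 12 mm behind fan_center's vertical line, 80 mm over the underside. Outer faces at y = +30 and -30 mm, spanning from 13 mm in front of this point to 21 mm behind it, top edge 18 mm above it. The centre of mass is nearly below it.
- fan_hub (a point): Centre of the orange open impeller on the cartridge's front, 19 mm in front of fan_center's vertical line and 46 mm over the underside; cartridge axes. It turns about x: three pitched blades, 30 mm tip radius, hub radius 12 mm, blades 8 mm either side of this point along x; open all round above the 5 mm foot. The cheeks begin 18 mm behind it.
- impeller (a joint): Angle of the impeller about the cartridge's x axis (rad, unlimited), starts anywhere. At 0 one blade points straight up; as the angle grows that blade goes over towards the cartridge's -y; the others follow at 120 degrees. Slick plastic blades about 12 mm across at the tips, light bearing: coasts for about a second when flicked. Push a blade sideways, not towards the hub: the cartridge only stands in its pocket and can tip.
- rack: Fixed rack 110 mm deep (x) x 223 wide (y); origin under its centre, front -x. Three bays, centres at y = -71, 0, +71 mm, 66 mm wide between blue front-to-back dividers 5 mm thick, 108 mm high over the bench; floor at 6 mm; orange lips front and back 26 mm high. One bay holds the cartridge, front to the rack's front, within 10 mm of the bay's middle; the others a carton and a jar.
- carton: Small cardboard carton 70 x 52 x 80 mm standing in one bay; origin under its centre. Leave alone.
- jar: Jar with blue cap, 48 mm diameter, 85 mm tall, standing in one bay; origin under its centre. Leave alone.
- stand: Fixed test stand: grey base 136 mm deep (x) x 124 mm wide (y) x 15 mm high; origin under its centre; front is -x. White upright contact board 12 mm thick, 124 mm wide, its front face at x = +28 mm, reaching 135 mm over the bench, with brass contacts.
- nest (a point): Centre of the pocket floor of the stand, 15 mm over the bench, 8 mm in front of the stand's origin; stand's axes. Steel lips 6 mm high in front (inner face x = -36 mm) and at the sides (y = +33, -33 mm), the contact board behind (x = +36 mm): 3 mm to spare all round the foot. Seated, the cartridge stands flat here, axes alike, fan_center 59 mm above this point.
- jogbox: Fixed control box 125 mm deep (x) x 130 wide (y) x 50 high; origin under its centre, front -x. On top: the lever, a green disc 44 mm to its +y side and a red disc 44 mm to its -y side, a meter and fuse holder behind it (62 mm over the bench), and two steel guard bars along y, 30 mm in front of and behind the lever, 69 mm over the bench.
- toggle_pivot (a point): Pivot of the lever, on the box's top 50 mm over the bench, 18 mm in front of the box's origin; axes of the box. Does not move.
- toggle_tip (a point): Point on the steel bat lever's axis, 40 mm above the pivot when centred, 5 mm below its end; the lever is about 13 mm thick at the end, 8 mm at the foot. Moves with the lever.
- toggle (a joint): Angle of the lever (rad): 0 centred, positive towards the box's +y (green), negative towards red, stops at +0.45 and -0.45. Spring-centred, about 3 N at the tip to push it fully; springs back by itself when let go. Counts as pushed over from 0.3.
- cup: Small blue cup of screws, 56 mm diameter at the rim, 42 mm tall, standing on the bench; origin under its centre. Leave alone.
- driver: Screwdriver 150 mm long, red handle under 30 mm thick, lying on the bench along its x axis; origin under its middle. Leave alone.

How it is judged:
On the way, in this order (a step that is already met when the one before it is completed fails the run):
1. the cartridge is seated in the pocket, back to the board, and let go (x of fan_center in the frame of nest between -0.005 and 0.005 m and y of fan_center in the frame of nest between -0.005 and 0.005 m and z of fan_center in the frame of nest below 0.0615 m and x of fan_hub in the frame of nest below -0.008 m and angle between fan_center's own z axis and vertical below 0.05 rad and contact force between the fingers and anything else below 0.1 N), for 0.2 s.
2. the impeller, flicked, coasts on its own with the fingers clear ((velocity of joint impeller above 1.5 rad/s or velocity of joint impeller below -1.5 rad/s) and contact force between the fingers and anything else below 0.1 N and z of fan_center in the frame of nest below 0.0615 m), for 0.2 s.
3. the lever is held over to the green side for 0.8 s (value of joint toggle above 0.3 rad), for 0.8 s.
4. the lever, let go, has sprung back to the middle (value of joint toggle between -0.06 and 0.06 rad and contact force between the fingers and anything else below 0.1 N), for 0.2 s.
At the end, for the whole second after the job is handed in: The cartridge stands flat on the pocket floor (within 2.5 mm in height, 5 mm sideways, 0.05 rad of upright), its back to the contact board, and the lever is back within 0.06 rad of the middle (x of fan_center in the frame of nest between -0.005 and 0.005 m and y of fan_center in the frame of nest between -0.005 and 0.005 m and z of fan_center in the frame of nest below 0.0615 m and x of fan_hub in the frame of nest below -0.008 m and angle between fan_center's own z axis and vertical below 0.05 rad and value of joint toggle between -0.06 and 0.06 rad); the robot touches nothing.
It fails at once if the lever is pushed over while the cartridge is not in the stand (value of joint toggle above 0.2 rad and horizontal distance between fan_center and nest above 0.02 m).
It fails at once if the lever is pushed towards the red side (value of joint toggle below -0.15 rad).
It fails at once if the cartridge is tipped over (more than 0.6 rad) (angle between fan_center's own z axis and vertical above 0.6 rad).
It fails at once if the carton, jar, cup or screwdriver is moved by more than 20 mm (distance of any of carton, jar, cup, driver from where it was at the start of the episode above 0.02 m).
It also fails if it takes over 70 s, if anything falls off the work surface, if the arm or the gripper's body presses on something with over 40 N, if the wrist force passes 120 N, or if a joint passes its speed limit or range.

## Working session

There is one attempt and no reset: what is moved stays moved. The work goes in short steps, Python scripts to look and compute and a shell command to move; the robot and the scene stay as the last step left them, time stands still between calls to the robot, and variables do not carry over. Pictures are saved under pics/ and viewed, and the job is handed in when it is done.

```bash
ls; mkdir -p pics
python3 - <<'E'
from cell import r
import cv2
s=r.sense(); print(s)
for n in("scene","top"):
    c=r.read_camera(n); cv2.imwrite(f"pics/{n}0.png",c["color"][:,:,::-1]); print(n,c["mtx"],c["rvec"],c["tvec"])
E
```

```text
pics
{'t': 0.0, 'qpos': array([-1.23060656e+00,  4.80850361e-01,  1.59686320e+00, -7.13356333e-06,
        1.06511517e+00, -4.65908464e-02]), 'joint_velocities': array([ 0.00113866, -0.00169707,  0.00054193, -0.00164523, -0.00091086,
       -0.00116487]), 'joint_efforts': array([ 8.88658160e-04, -9.50642610e+01, -4.30179262e+01, -2.55641089e-04,
        1.24460427e-02, -1.27076521e-05]), 'tcp_pos': array([ 0.24507001, -0.60158275,  0.23066436]), 'eef_rot': array([[-9.26126944e-01, -4.18320607e-04,  3.77211757e-01],
       [-3.77211985e-01,  1.16315859e-03, -9.26126215e-01],
       [-5.13394143e-05, -9.99999236e-01, -1.23502805e-03]]), 'wrist_force': array([ 0.19997794, -0.28379665, -0.36409617]), 'torque': array([0.04424789, 0.00253938, 0.00213898]), 'finger_gap': 0.08524805784859081}
scene [[466.0953091    0.         276.917571  ]
 [  0.         466.0953091  218.91518453]
 [  0.           0.           1.        ]] [ 2.21707183  0.89521183 -0.33931615] [-0.43873376 -0.2521499   1.57605271]
top [[417.16173529   0.         286.19748904]
 [  0.         417.16173529 214.72467151]
 [  0.           0.           1.        ]] [ 2.16102247 -2.14260495  0.13347081] [-0.00270649  0.59441778  0.94411493]
```

View pics/scene0.png

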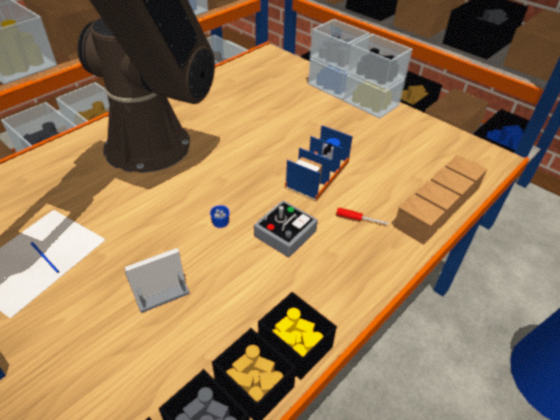

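View pics/top0.png

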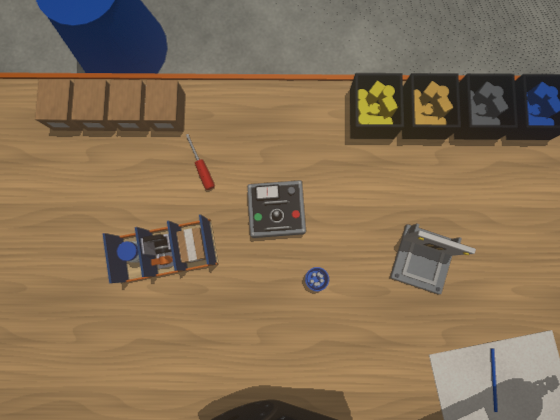

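The top view has world +x up and +y left. The rack is at about (160,250) with the fan in the middle bay, the jog box is at (276,208), the stand at (428,258), the cup at (317,280) and the driver at (200,165). I'll zoom in on these.

```bash
cat > h.py <<'E'
import numpy as np, cv2
from cell import r
def cam(n):
    c=r.read_camera(n); c["R"]=cv2.Rodrigues(c["rvec"])[0]; c["t"]=np.array(c["tvec"]).ravel(); c["bgr"]=c["color"][:,:,::-1].copy(); return c
def ray(c,uv):
    C=-c["R"].T@c["t"]; d=c["R"].T@np.linalg.inv(c["mtx"])@np.array([uv[0],uv[1],1.]); return C,d/np.linalg.norm(d)
def onz(c,uv,z):
    C,d=ray(c,uv); return C+d*(z-C[2])/d[2]
def proj(c,P):
    return cv2.projectPoints(np.array(P,float).reshape(-1,3),np.array(c["rvec"]),c["t"],c["mtx"],None)[0].reshape(-1,2)
def tri(c1,u1,c2,u2):
    A,a=ray(c1,u1);B,b=ray(c2,u2); s=np.linalg.lstsq(np.c_[a,-b],B-A,rcond=None)[0]
    p,q=A+a*s[0],B+b*s[1]; return (p+q)/2,np.linalg.norm(p-q)
def crop(c,x0,y0,x1,y1,k,name):
    im=cv2.resize(c["bgr"][y0:y1,x0:x1],None,fx=k,fy=k,interpolation=cv2.INTER_CUBIC)
    for i,x in enumerate(range(x0,x1,10)):
        cv2.putText(im,str(x),((x-x0)*k,8),0,.3,(0,255,255),1); cv2.line(im,((x-x0)*k,10),((x-x0)*k,14),(0,255,255),1)
    for y in range(y0,y1,10): cv2.putText(im,str(y),(0,(y-y0)*k+3),0,.3,(0,255,255),1)
    cv2.imwrite("pics/"+name,im)
E
python3 - <<'E'
from h import *
c=cam("top"); crop(c,95,205,225,295,6,"rack1.png"); crop(c,235,170,320,245,8,"jog1.png"); crop(c,380,215,485,300,7,"stand1.png")
E
```

```text
(no output)
```

View pics/rack1.png

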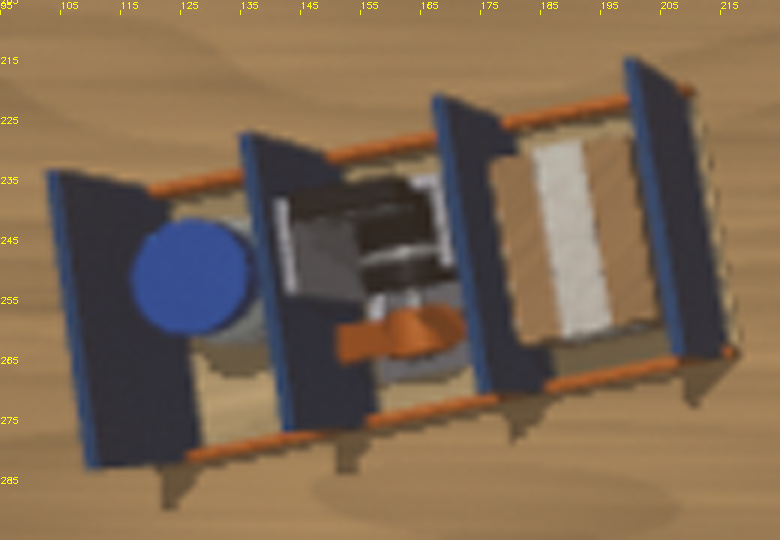

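View pics/jog1.png

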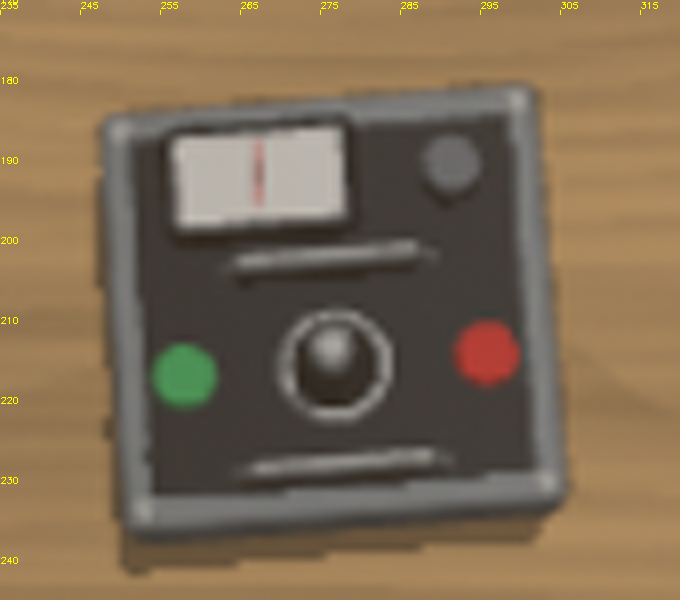

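View pics/stand1.png

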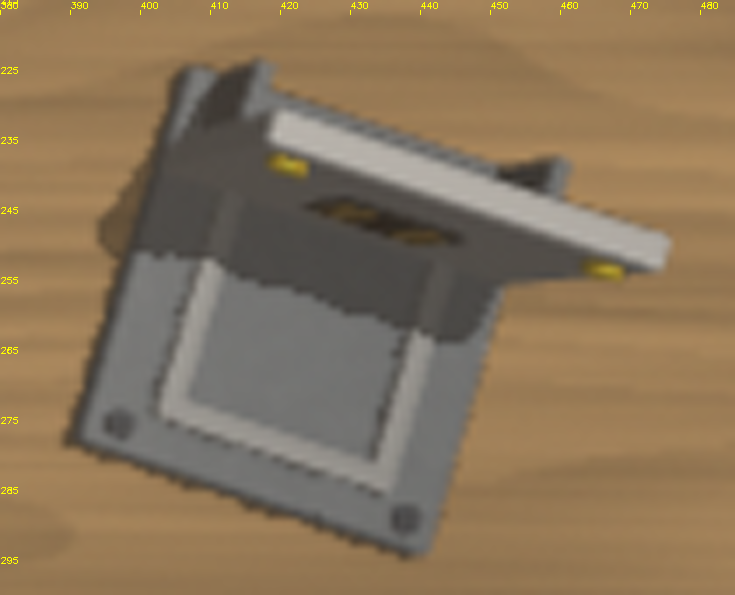

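Run:
```python
from h import *
np.set_printoptions(precision=4,suppress=True)
c=cam("top")
print("cam",-c["R"].T@c["t"])
B=[(104.2,233.5),(136.7,227.3),(168.3,221.1),(200.2,214.8)];F=[(110.3,282.5),(143.2,276.3),(175.7,270),(208.3,264.3)]
b=[onz(c,p,.108) for p in B];f=[onz(c,p,.108) for p in F]
for p,q in zip(b,f): print(p,q,np.linalg.norm(p-q),np.degrees(np.arctan2(*(p-q)[1::-1])))
print(np.linalg.norm(b[0]-b[3]),np.degrees(np.arctan2(*(b[0]-b[3])[1::-1]))-90,np.mean(b+f,axis=0))
# stand: crop x=380+px/7,y=215+py/7
S=lambda x,y:(380+x/7,215+y/7)
print("board top",[onz(c,S(*p),.135) for p in((270,140),(664,268),(277,112),(670,240))])
print("base",[onz(c,S(*p),.015) for p in((70,440),(422,556),(183,70))])
print("lips outer/inner z.021",[onz(c,S(*p),.021) for p in((162,412),(390,492),(190,400),(378,458))])
J=lambda x,y:(235+x/8,170+y/8)
g,rd,tp=[onz(c,J(*p),z) for p,z in(((185,375),.051),((487,352),.051),((332,348),.095))]
print("jog",g,rd,np.linalg.norm(g-rd),(g+rd)/2,tp,np.degrees(np.arctan2(*(g-rd)[1::-1]))-90)
print("corners",[onz(c,J(*p),.05) for p in((105,125),(530,90),(560,495),(130,525))])
im=cv2.resize(c["bgr"][225:280,132:185],None,fx=11,fy=11,interpolation=cv2.INTER_CUBIC)
im=np.clip((im/255.)**.45*255,0,255).astype(np.uint8)
for x in range(132,185,4): cv2.putText(im,str(x),((x-132)*11,8),0,.3,(0,0,255),1)
for y in range(225,280,4): cv2.putText(im,str(y),(0,(y-225)*11+3),0,.3,(0,0,255),1)
cv2.imwrite("pics/fan1.png",im)
c=cam("scene"); crop(c,270,115,370,200,7,"fan2.png")
```

```text
cam [ 0.4675 -0.0037  1.013 ]
[0.5408 0.3983 0.108 ] [0.4355 0.3783 0.108 ] 0.10718635678488485 10.763606978692218
[0.555  0.3281 0.108 ] [0.4493 0.3082 0.108 ] 0.1075141308265826 10.638616342519436
[0.5692 0.2596 0.108 ] [0.4634 0.2388 0.108 ] 0.1078314189403235 11.107522307242167
[0.5837 0.1903 0.108 ] [0.4762 0.169  0.108 ] 0.10955885714780914 11.215910750551668
0.21237084249702304 11.631567331038084 [0.5091 0.2838 0.108 ]
board top [array([ 0.5411, -0.2773,  0.135 ]), array([ 0.5037, -0.3937,  0.135 ]), array([ 0.5496, -0.2797,  0.135 ]), array([ 0.5121, -0.3959,  0.135 ])]
base [array([ 0.4491, -0.2441,  0.015 ]), array([ 0.4116, -0.3612,  0.015 ]), array([ 0.575 , -0.2857,  0.015 ])]
lips outer/inner z.021 [array([ 0.4588, -0.2737,  0.021 ]), array([ 0.4329, -0.3492,  0.021 ]), array([ 0.4628, -0.2832,  0.021 ]), array([ 0.4441, -0.3456,  0.021 ])]
jog [0.5872 0.0675 0.051 ] [ 0.5947 -0.0202  0.051 ] 0.08802246779840288 [0.591  0.0237 0.051 ] [0.5896 0.0236 0.095 ] 4.863441605233163
corners [array([0.6612, 0.0924, 0.05  ]), array([ 0.6726, -0.0324,  0.05  ]), array([ 0.5532, -0.0416,  0.05  ]), array([0.5435, 0.0827, 0.05  ])]
```

View pics/fan1.png

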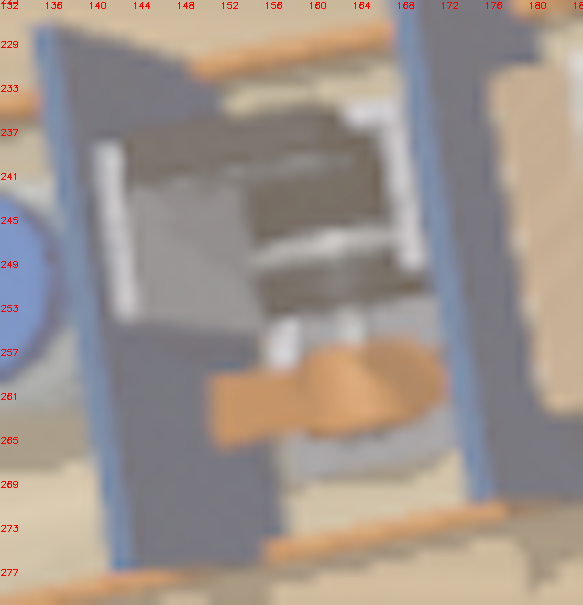

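View pics/fan2.png

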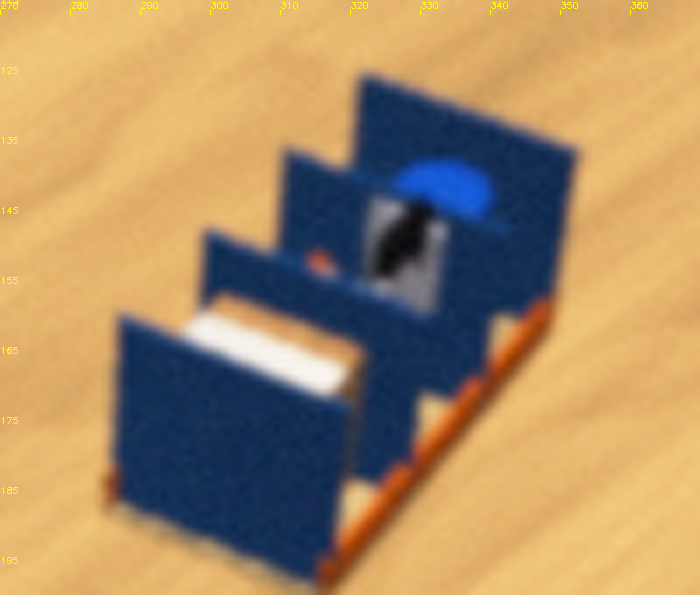

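Run:
```python
from h import *
np.set_printoptions(precision=4,suppress=True)
c=cam("top")
# cheek top ends (z .104): left cheek back/front center, right
P=[(141.0,237.7),(142.8,254),(167.2,234),(169.6,249.5)]
q=[onz(c,p,.104) for p in P]; print(q)
for a,b in((0,1),(2,3)): print(np.linalg.norm(q[a]-q[b]),np.degrees(np.arctan2(*(q[a]-q[b])[1::-1])))
print("sep",np.linalg.norm(q[0]-q[2]),np.degrees(np.arctan2(*(q[0]-q[2])[1::-1]))-90)
for yaw in (11.2,):
    a=np.radians(yaw); R=np.array([[np.cos(a),-np.sin(a)],[np.sin(a),np.cos(a)]])
    rc=np.array([.5091,.2838])
    print("cheeks in rack frame",[R.T@(p[:2]-rc) for p in q])
    for uv in((143.5,239.5),(163.5,236.5),(142.5,237.2),(153.5,238.3)):
        print("grip",R.T@(onz(c,uv,.124)[:2]-rc))
s=cam("scene")
# grip top in scene: back top corners approx
for uv in ((324.5,152.5),(331,144.5)): print(uv,R.T@(onz(s,(uv),.124)[:2]-rc))
# overlay of assumed fan
def box(cx,cy):
    loc=[]
    for x in(23,33):
        for y in(-20,20): loc.append((x,y,124))
    for x in (33,-1):
        for y in(-30,30): loc.append((x,y,104))
    return [np.r_[R@(np.array([cx+a,cy+b])/1000)+rc,z/1000] for a,b,z in loc]
for cc,n,(x0,y0,x1,y1) in((c,"ov1.png",(132,225,185,280)),(s,"ov2.png",(290,120,360,190))):
    im=cv2.resize(cc["bgr"][y0:y1,x0:x1],None,fx=10,fy=10,interpolation=cv2.INTER_CUBIC)
    im=np.clip((im/255.)**.5*255,0,255).astype(np.uint8)
    for u in proj(cc,box(0,-1)): cv2.circle(im,tuple(int(v) for v in (u-[x0,y0])*10+4.5),3,(0,255,0),-1)
    cv2.imwrite("pics/"+n,im)
```

```text
[array([0.5326, 0.3189, 0.104 ]), array([0.4972, 0.313 , 0.104 ]), array([0.5412, 0.2619, 0.104 ]), array([0.5075, 0.2551, 0.104 ])]
0.035917578493970446 9.348614097128278
0.03443977126581264 11.354147665530986
sep 0.057615255993084445 8.572884704878419
cheeks in rack frame [array([0.0299, 0.0298]), array([-0.006,  0.031]), array([ 0.0273, -0.0277]), array([-0.0072, -0.0278])]
grip [0.0223 0.0184]
grip [ 0.0207 -0.0246]
grip [0.0276 0.0198]
grip [ 0.0209 -0.003 ]
(324.5, 152.5) [ 0.0341 -0.0341]
(331, 144.5) [0.0318 0.0112]
```

View pics/ov1.png

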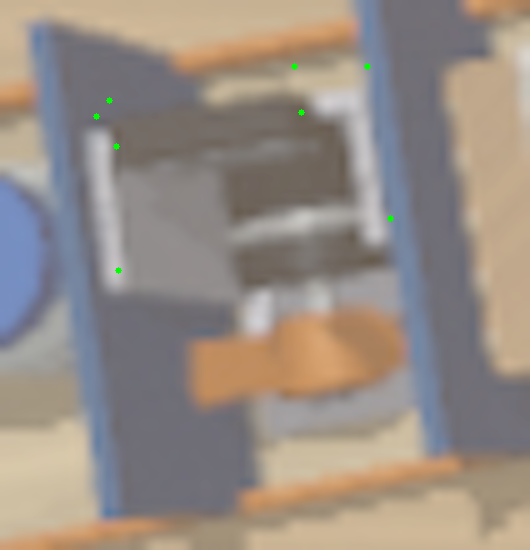

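View pics/ov2.png

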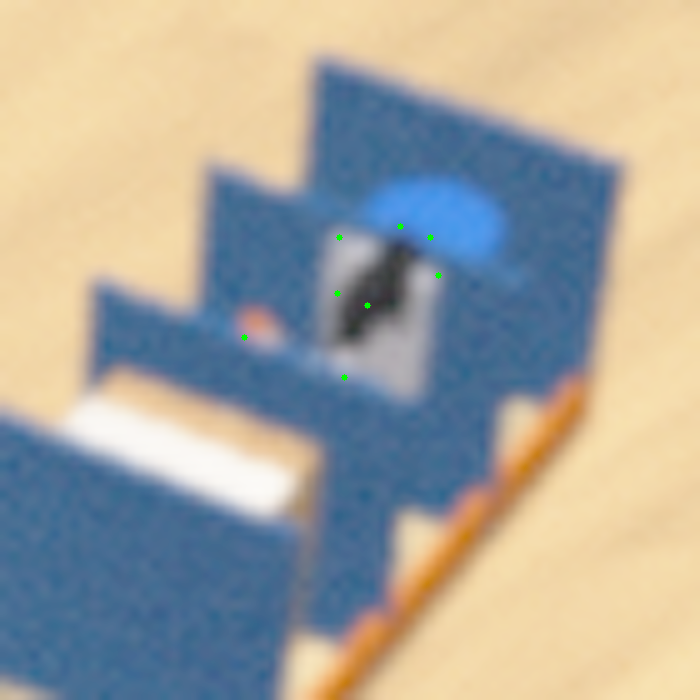

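```bash
cat > plan.py <<'E'
import sys
from h import *
# target x y z jawyaw(deg): prints remaining shifts (units of 40mm) in tool axes and turn (units of 1.5 rad)
def go(x,y,z,jaw=None):
    s=r.sense(); R=s["eef_rot"]; d=np.array([x,y,z])-s["tcp_pos"]
    cur=np.degrees(np.arctan2(R[1,2],R[0,2]))
    t=0 if jaw is None else -((jaw-cur+180)%360-180)
    b=np.radians(jaw if jaw is not None else cur); Rn=np.array([[-np.cos(b-np.pi/2),0,np.cos(b)],[-np.sin(b-np.pi/2),0,np.sin(b)],[0,-1,0]])
    Rn[:,0]=np.cross([0,0,-1],Rn[:,2])
    print("t %.2f tcp %s jaw %.1f gap %.4f F %s q6 %.2f"%(s["t"],s["tcp_pos"].round(4),cur,s["finger_gap"],s["wrist_force"].round(1),s["qpos"][5]))
    print("now-axes units",(R.T@d/.04).round(3),"turn units %.3f"%(np.radians(t)/1.5),"| after-turn-axes units",(Rn.T@d/.04).round(3))
if __name__=="__main__": go(*[float(v) for v in sys.argv[1:]])
E
python3 - <<'E'
from h import *
a=np.radians(11.2); R=np.array([[np.cos(a),-np.sin(a)],[np.sin(a),np.cos(a)]]); rc=np.array([.5091,.2838])
c=cam("top");s=cam("scene")
for cc,n,(x0,y0,x1,y1) in((c,"ov3.png",(132,225,185,280)),(s,"ov4.png",(290,120,360,190))):
    im=cv2.resize(cc["bgr"][y0:y1,x0:x1],None,fx=10,fy=10,interpolation=cv2.INTER_CUBIC)
    im=np.clip((im/255.)**.5*255,0,255).astype(np.uint8)
    L=[(x,y,124) for x in(23,33) for y in(-20,20)]+[(x,y,104) for x in(33,-1) for y in(-30,30)]
    P=[np.r_[R@(np.array([-5+u,1+v])/1000)+rc,z/1000] for u,v,z in L]
    for u in proj(cc,P): cv2.circle(im,tuple(int(v) for v in (u-[x0,y0])*10+5),3,(0,255,0),-1)
    cv2.imwrite("pics/"+n,im)
E
python3 plan.py .5315 .2893 .22 11.2
```

```text
t 0.45 tcp [ 0.2452 -0.6019  0.2312] jaw -67.8 gap 0.0856 F [ 0.  -0.9 -0.1] q6 -0.05
now-axes units [-15.033   0.283 -17.935] turn units -0.920 | after-turn-axes units [-20.466   0.28   11.349]
```

View pics/ov3.png

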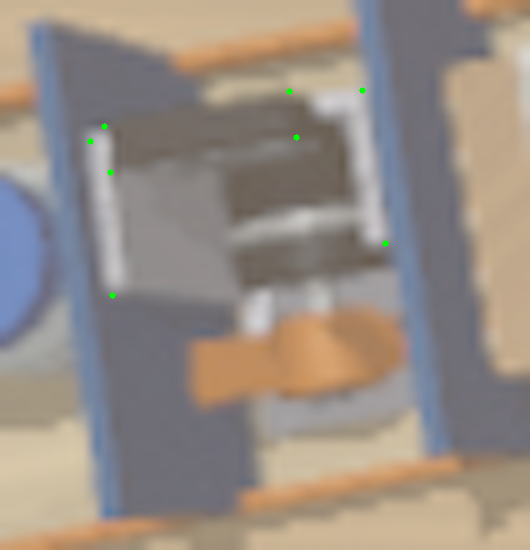

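View pics/ov4.png

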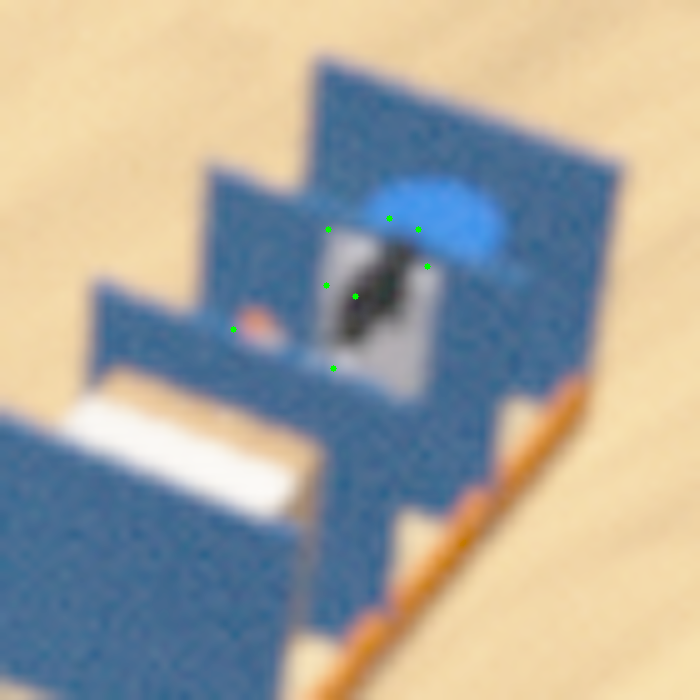

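The overlay at (-5, +1) mm from the bay centre matches the cheek tops in the top view, around (141,238) and (168,234). I'll check the calibration on one divider corner across both views, then start the transit.

```bash
python3 - <<'E'
from h import *
c=cam("top");s=cam("scene")
print(tri(c,(104.2,233.5),s,(352.4,136.7)))
print(tri(c,(110.3,282.5),s,(321.6,125.8)))
print(tri(c,(208.3,264.3),s,(287.2,160.5)))
E
python3 -m pendant '-1 0 0 -0.083; -1 0 0 -0.083; -1 0 0 -0.083; -1 0 0 -0.083; -1 0 0 -0.083' -0.2; python3 plan.py .5315 .2893 .22 11.2
```

```text
(array([0.54260239, 0.40233004, 0.10263674]), np.float64(0.003969108967794747))
(array([0.43601984, 0.38177613, 0.10179471]), np.float64(0.002172674006202388))
(array([0.47766847, 0.17177918, 0.10165306]), np.float64(0.0042346854312511175))
t: 0.97
tcp_pos: [0.4053, -0.4842, 0.2312]
eef_rot: [[-0.527, 0.0, 0.85], [-0.85, -0.0, -0.527], [0.0, -1.0, 0.001]]
wrist_force: [-0.2, -0.6, -0.1]
finger_gap: 0.0343
t 0.97 tcp [ 0.4053 -0.4842  0.2312] jaw -31.8 gap 0.0343 F [-0.2 -0.6 -0.1] q6 -0.37
now-axes units [-18.093   0.273  -7.52 ] turn units -0.501 | after-turn-axes units [-18.357   0.281   6.85 ]
```

```bash
python3 -m pendant '-1 0 -0.2 -0.083; -1 0 -0.2 -0.083; -1 0 -0.2 -0.083; -1 0 0 -0.083; -1 0 0 -0.083' >/dev/null; python3 -m pendant '-1 0 0 -0.083; -1 0 0 0; -1 0 0 0; -1 0 0 0; -1 0 0 0' >/dev/null; python3 plan.py .5315 .2893 .22 11.2
```

```text
t 1.80 tcp [ 0.4099 -0.0888  0.2315] jaw 10.6 gap 0.0341 F [ 0.8  0.1 -0.2] q6 -0.47
now-axes units [-8.73   0.287  4.728] turn units -0.007 | after-turn-axes units [-8.681  0.287  4.817]
```

```bash
python3 -m pendant '-0.85 0 0.45 -0.007; -0.85 0 0.45 0; -0.85 0 0.45 0; -0.85 0 0.45 0; -0.85 0 0.45 0' >/dev/null; python3 -m pendant '-0.8 0 0.45 0; -0.8 0 0.45 0; -0.8 0 0.45 0; -0.8 0 0.45 0; -0.8 0 0.45 0' >/dev/null; python3 plan.py .5315 .2893 .17 11.2
```

```text
t 2.63 tcp [0.5235 0.2703 0.2314] jaw 11.3 gap 0.0343 F [ 1.2 -0.2 -0.3] q6 0.23
now-axes units [-0.427  1.535  0.289] turn units 0.001 | after-turn-axes units [-0.427  1.535  0.289]
```

```bash
python3 -m pendant '-0.2 0.5 0.2 0; -0.1 0.7 0.1 0; 0 0 0 0' >/dev/null; python3 plan.py .5315 .2893 .17 11.2
python3 - <<'E'
from h import *
c=cam("top");crop(c,95,205,225,295,6,"r2.png")
c=cam("scene");crop(c,260,80,380,200,5,"r3.png")
E
```

```text
t 2.88 tcp [0.531  0.2828 0.179 ] jaw 11.3 gap 0.0341 F [-2.4 -1.2 -1.2] q6 0.24
now-axes units [-0.158  0.226  0.045] turn units 0.001 | after-turn-axes units [-0.157  0.226  0.044]
```

View pics/r2.png

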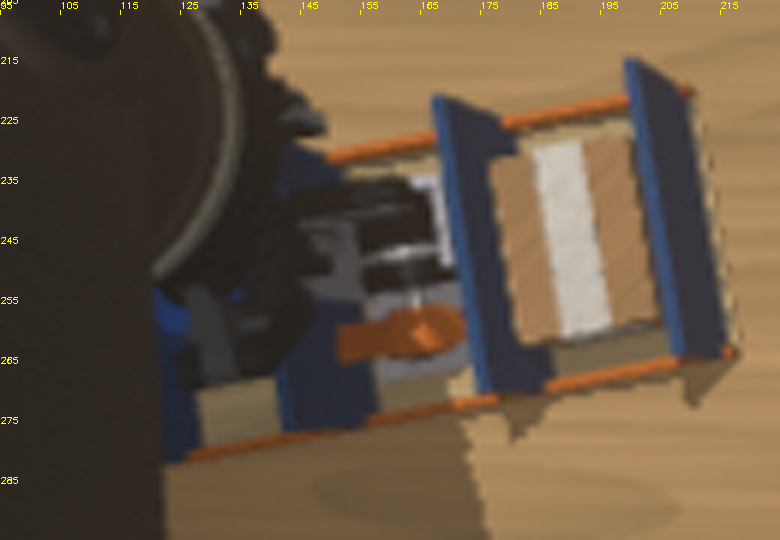

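View pics/r3.png

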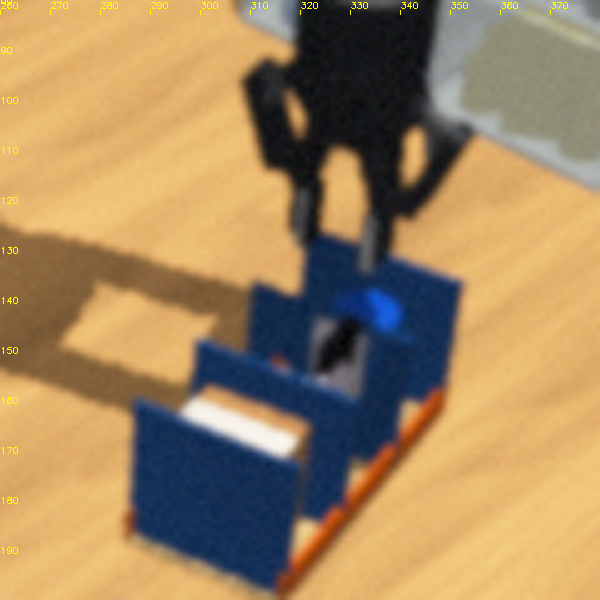

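In the scene view the fingertips, at (320,128) and (333,133), straddle the black grip at (327,148) with a margin of about 12 mm on each side. I'll go down.

```bash
python3 -m pendant '-0.15 0.5 0.03 0; 0 0.6 0 0; 0 0.5 0 0; 0 0.3 0 0; 0 0 0 0'; python3 plan.py .5315 .2893 .092 11.2
```

```text
t: 3.4
tcp_pos: [0.532, 0.2875, 0.1064]
eef_rot: [[0.194, -0.002, 0.981], [-0.981, -0.001, 0.194], [0.001, -1.0, -0.002]]
wrist_force: [-1.6, -0.1, -0.4]
finger_gap: 0.0337
t 3.40 tcp [0.532  0.2875 0.1064] jaw 11.2 gap 0.0337 F [-1.6 -0.1 -0.4] q6 0.25
now-axes units [-0.046  0.361 -0.004] turn units -0.000 | after-turn-axes units [-0.045  0.361 -0.004]
```

```bash
python3 -m pendant '-0.03 0.25 0 0; 0 0.06 0 0; 0 0 0 0' >/dev/null; python3 plan.py .5315 .2893 .092 11.2; python3 -m pendant '0 0 0 0; 0 0 0 0; 0 0 0 0; 0 0 0 0; 0 0 0 0' -1; python3 plan.py .5315 .2893 .092 11.2
```

```text
t 3.65 tcp [0.5327 0.2896 0.0952] jaw 11.2 gap 0.0335 F [-1.1  0.1  0.2] q6 0.25
now-axes units [ 0.003  0.08  -0.03 ] turn units 0.000 | after-turn-axes units [ 0.003  0.08  -0.03 ]
t: 4.07
tcp_pos: [0.533, 0.2898, 0.0955]
eef_rot: [[0.195, 0.001, 0.981], [-0.981, 0.0, 0.195], [-0.0, -1.0, 0.001]]
wrist_force: [-0.1, -0.4, 6.9]
finger_gap: 0.0091
t 4.07 tcp [0.533  0.2898 0.0955] jaw 11.2 gap 0.0091 F [-0.1 -0.4  6.9] q6 0.25
now-axes units [ 0.006  0.089 -0.039] turn units 0.000 | after-turn-axes units [ 0.006  0.089 -0.039]
```

```bash
python3 -m pendant '0 -0.3 0 0; 0 -0.5 0 0; 0 -0.5 0 0; 0 -0.5 0 0; 0 -0.5 0 0'; python3 -m pendant '0 -0.5 0 0; 0 -0.4 0 0; 0 -0.4 0 0; 0 -0.2 0 0; 0 0 0 0'
python3 - <<'E'
from h import *
c=cam("top");crop(c,95,185,225,295,6,"l1.png")
c=cam("scene");crop(c,260,60,380,200,4,"l2.png")
E
```

```text
t: 4.48
tcp_pos: [0.5322, 0.2895, 0.1885]
eef_rot: [[0.195, -0.0, 0.981], [-0.981, -0.0, 0.195], [0.0, -1.0, -0.0]]
wrist_force: [-0.6, 0.5, -3.0]
finger_gap: 0.0092
t: 4.9
tcp_pos: [0.5332, 0.29, 0.2491]
eef_rot: [[0.195, 0.003, 0.981], [-0.981, 0.001, 0.195], [-0.001, -1.0, 0.003]]
wrist_force: [0.6, 0.1, -3.3]
finger_gap: 0.0087
```

View pics/l2.png

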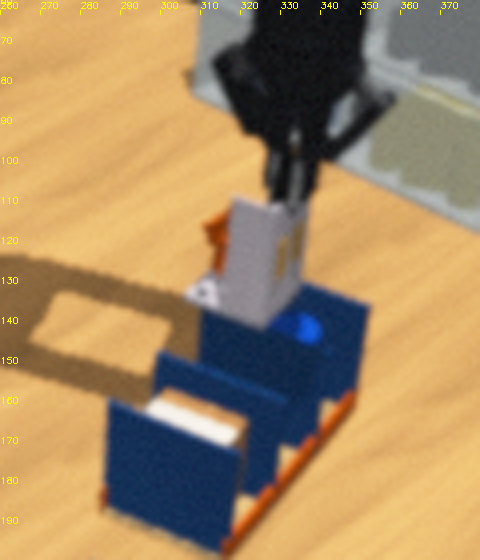

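The fan is lifted clear of the dividers (base at about v=140 in the scene view) with 3.3 N on the wrist, and it's upright. I'll carry it to the free bench at about (0.58, -0.16) and turn it to the stand's yaw of -17.8°.

```bash
python3 plan.py .6067 -.1686 .20 -17.8;  python3 -m pendant '0.5 0 0 0.03; 0.7 0 0 0.05; 0.85 0 0 0.06; 0.9 0 0.1 0.06; 0.9 0 0.1 0.06' >/dev/null;python3 plan.py .6067 -.1686 .20 -17.8; python3 -m pendant '0.9 0 0.1 0.03; 0.9 0 0.1 0.03; 0.9 0 0.1 0.02; 0.9 0 0.1 0; 0.9 0 0.1 0' >/dev/null;python3 plan.py .6067 -.1686 .20 -17.8
```

```text
t 5.00 tcp [0.5322 0.2895 0.2467] jaw 11.2 gap 0.0090 F [-0.8  0.  -3.9] q6 0.25
now-axes units [11.596  1.167 -0.403] turn units 0.338 | after-turn-axes units [10.335  1.166  5.275]
t 5.42 tcp [0.5464 0.1348 0.2455] jaw -11.3 gap 0.0093 F [ 0.4 -0.4 -2.5] q6 0.39
now-axes units [7.14  1.138 2.969] turn units 0.075 | after-turn-axes units [6.761 1.138 3.754]
t 5.83 tcp [ 0.5171 -0.044   0.2457] jaw -18.0 gap 0.0090 F [ 0.5  0.5 -2.8] q6 0.17
now-axes units [2.271 1.137 3.096] turn units -0.002 | after-turn-axes units [2.282 1.142 3.086]
```

```bash
python3 -m pendant '0.55 0.2 0.7 0; 0.55 0.2 0.7 0; 0.55 0.2 0.7 0; 0.4 0.3 0.6 0; 0.2 0.2 0.3 0' >/dev/null;python3 -m pendant '0 0.4 0 0; 0 0.5 0 0; 0 0.5 0 0; 0 0.3 0 0; 0 0 0 0' >/dev/null;python3 plan.py .6067 -.1686 .0935 -17.8
```

```text
t 6.67 tcp [ 0.6025 -0.1642  0.1315] jaw -18.0 gap 0.0091 F [-0.7 -0.7 -3.7] q6 -0.00
now-axes units [0.072 0.948 0.14 ] turn units -0.002 | after-turn-axes units [0.072 0.949 0.134]
```

```bash
python3 -m pendant '0.05 0.4 0.1 0; 0 0.3 0 0; 0 0.1 0 0; 0 0.05 0 0; 0 0 0 0' >/dev/null;python3 plan.py .6067 -.1686 .090 -17.8; python3 -m pendant '0 0.05 0 0; 0 0.05 0 0; 0 0.03 0 0; 0 0 0 0' >/dev/null; python3 plan.py .6067 -.1686 .0895 -17.8
```

```text
t 7.08 tcp [ 0.6077 -0.1681  0.1009] jaw -18.0 gap 0.0089 F [-0.2  0.1 -3.5] q6 -0.00
now-axes units [ 0.02   0.272 -0.019] turn units -0.002 | after-turn-axes units [ 0.02   0.272 -0.019]
t 7.42 tcp [ 0.6079 -0.1683  0.0957] jaw -18.0 gap 0.0088 F [ 0.8  0.1 -3.1] q6 -0.00
now-axes units [ 0.017  0.156 -0.025] turn units -0.002 | after-turn-axes units [ 0.017  0.156 -0.025]
```

```bash
python3 -m pendant '0 0.05 0 0; 0 0.05 0 0; 0 0 0 0' >/dev/null; python3 plan.py .6067 -.1686 .0895 -17.8; python3 -m pendant '0 0.04 0 0; 0 0.02 0 0; 0 0 0 0' >/dev/null; python3 plan.py .6067 -.1686 .0895 -17.8
```

```text
t 7.67 tcp [ 0.6077 -0.1682  0.0913] jaw -18.0 gap 0.0087 F [ 0.4  0.1 -3.5] q6 -0.00
now-axes units [ 0.017  0.046 -0.021] turn units -0.002 | after-turn-axes units [ 0.016  0.046 -0.021]
t 7.92 tcp [ 0.6081 -0.1684  0.0896] jaw -18.0 gap 0.0089 F [-0.5 -0.8  1.6] q6 -0.00
now-axes units [ 0.016  0.003 -0.032] turn units -0.002 | after-turn-axes units [ 0.016  0.003 -0.032]
```

Contact came at 0.0896, as predicted. I'll release and rise.

```bash
python3 -m pendant '0 0 0 0; 0 0 0 0; 0 0 0 0; 0 -0.2 0 0; 0 -0.5 0 0' -0.2 ; python3 -m pendant '0 -0.8 0 0; 0 -0.8 0 0; 0 -0.8 0 0; 0 -0.6 0 0.083; 0 0 0 0.083' 1
python3 - <<'E'
from h import *
c=cam("top");crop(c,290,150,420,260,6,"b1.png")
c=cam("scene");crop(c,170,130,350,280,4,"b2.png")
E
```

```text
t: 8.33
tcp_pos: [0.6064, -0.1678, 0.1158]
eef_rot: [[-0.309, -0.004, 0.951], [-0.951, 0.001, -0.309], [-0.0, -1.0, -0.004]]
wrist_force: [-0.1, -0.8, -0.1]
finger_gap: 0.0341
t: 8.75
tcp_pos: [0.6103, -0.169, 0.2436]
eef_rot: [[-0.538, 0.008, 0.843], [-0.843, -0.003, -0.538], [-0.002, -1.0, 0.008]]
wrist_force: [0.9, -0.2, -0.3]
finger_gap: 0.0857
```

View pics/b1.png

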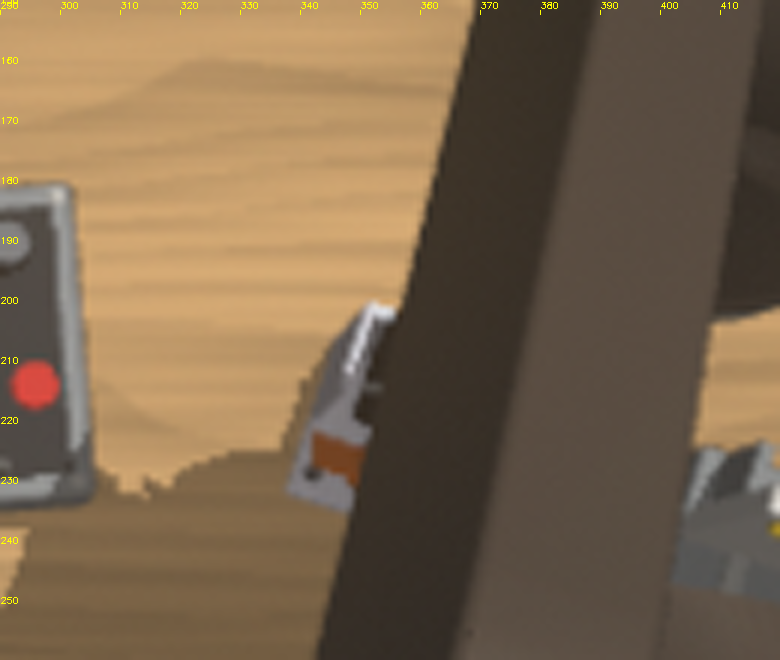

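View pics/b2.png

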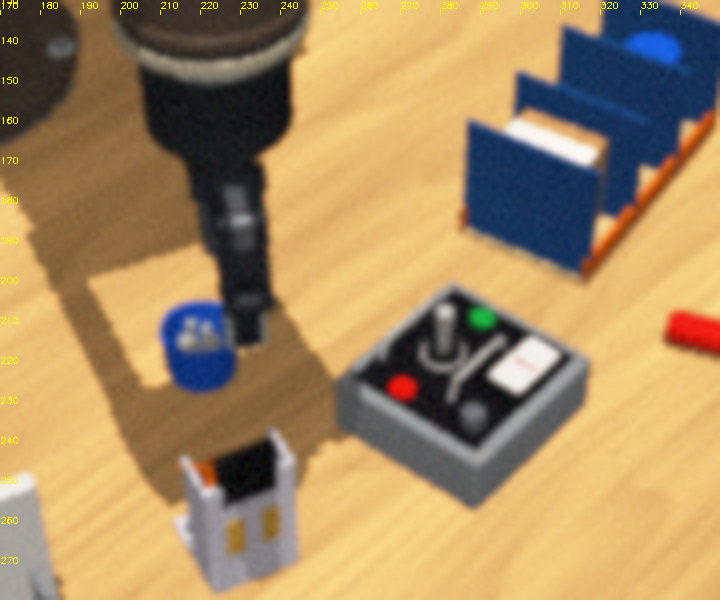

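The cartridge stands upright on the bench; its back plate is at (232,258) in the scene view. Next I'll turn the jaws across the cheeks (jaw yaw -108°) and move to fan_sides, which is 16 mm in front of the pinch point.

```bash
python3 -m pendant '0 0 0 0.083; 0 0 0 0.083; 0 0 0 0.083; 0 0 0 0.083; 0 0 0 0.083' >/dev/null;python3 -m pendant '0 0 0 0.083; 0 0 0 0.083; 0 0 0 0.083; 0 0 0 0.083; 0 0 0 0.083' >/dev/null; python3 plan.py .5928 -.1635 .17 -108
```

```text
t 9.68 tcp [ 0.6072 -0.168   0.2363] jaw -103.6 gap 0.0857 F [ 0.1 -0.8 -0.5] q6 1.49
now-axes units [ 0.374  1.658 -0.025] turn units 0.051 | after-turn-axes units [0.378 1.657 0.003]
```

```bash
python3 -m pendant '0.2 0 0 0.051; 0.18 0.4 0 0; 0 0.6 0 0; 0 0.5 0 0; 0 0 0 0' >/dev/null; python3 plan.py .5928 -.1635 .0605 -108
python3 - <<'E'
from h import *
c=cam("top");crop(c,310,150,420,260,6,"b3.png")
c=cam("scene");crop(c,170,150,300,300,5,"b4.png")
E
```

```text
t 10.10 tcp [ 0.5905 -0.1633  0.1731] jaw -107.7 gap 0.0855 F [-1.6  1.  -1.5] q6 1.56
now-axes units [-0.077  2.814 -0.012] turn units 0.003 | after-turn-axes units [-0.057  2.814 -0.013]
```

View pics/b4.png

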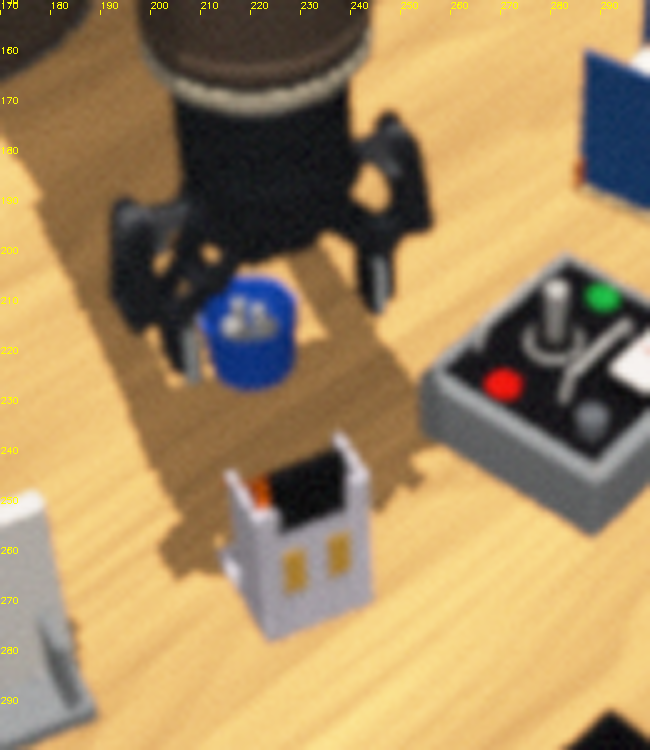

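View pics/b3.png

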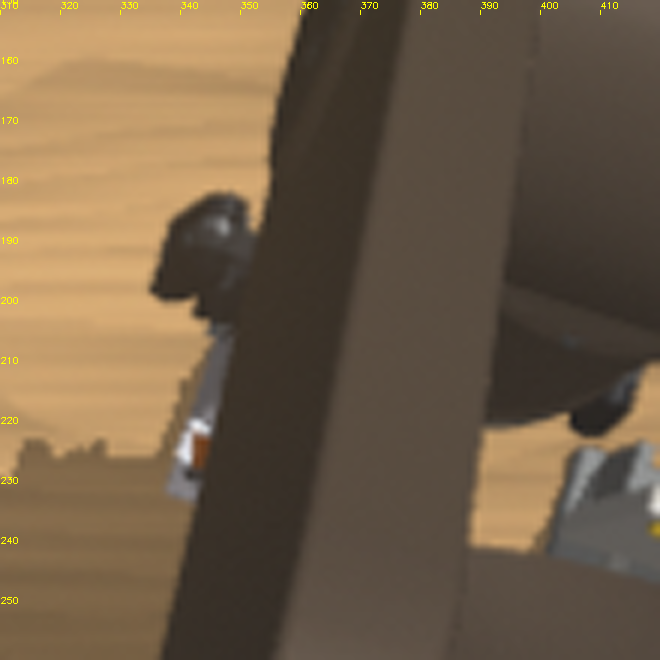

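Run:
```python
from h import *
c=cam("scene")
a=np.radians(-18);ex=np.array([np.cos(a),np.sin(a),0]);ey=np.array([-ex[1],ex[0],0]);fc=np.array([.5814,-.1598,0])
P=[[.5905,-.1633,.173],fc+ex*.033+ey*.03+[0,0,0],fc+ex*.033-ey*.03+[0,0,0],fc+ex*.033+ey*.03+[0,0,.098],fc+ex*.033-ey*.03+[0,0,.098],fc+ex*-.001+ey*.03+[0,0,.098]]
u=proj(c,P);print(u.round(1))
for p in u[1:]: cv2.circle(c["bgr"],tuple(int(v+.5) for v in p),0,(0,255,0),-1)
crop(c,200,220,260,290,9,"b5.png")
```

```text
[[225.9 221.3]
 [244.2 269.6]
 [223.  278.2]
 [243.  244.6]
 [220.5 253.3]
 [237.1 235.5]]
```

View pics/b5.png

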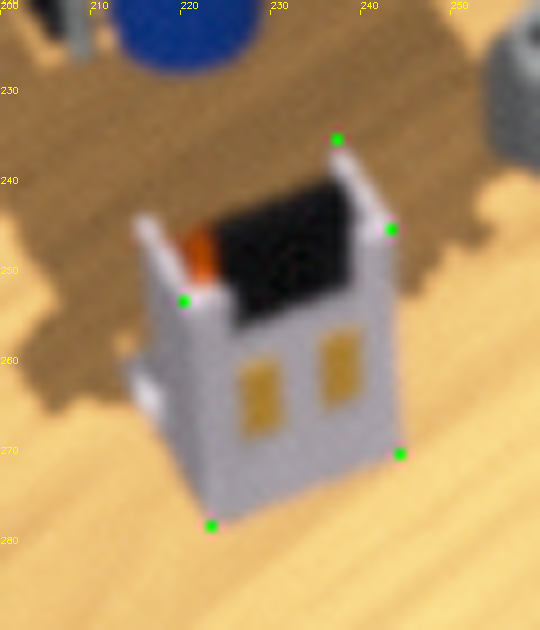

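The predicted pose projects onto the real cartridge to within about 1 px in the scene view. I'll descend around the cheeks.

```bash
python3 -m pendant '-0.05 0.5 0 0; 0 0.6 0 0; 0 0.6 0 0; 0 0.6 0 0; 0 0 0 0' >/dev/null; python3 plan.py .5928 -.1635 .0605 -108
```

```text
t 10.67 tcp [ 0.5937 -0.1643  0.0827] jaw -107.9 gap 0.0854 F [-1.   0.1 -0.6] q6 1.56
now-axes units [ 0.024  0.555 -0.013] turn units 0.001 | after-turn-axes units [ 0.027  0.555 -0.013]
```

```bash
python3 -m pendant '0.02 0.25 0 0; 0 0.15 0 0; 0 0 0 0' >/dev/null; python3 plan.py .5928 -.1635 .0605 -108;python3 -m pendant '0 0 0 0; 0 0 0 0; 0 0 0 0; 0 0 0 0; 0 0 0 0' -1 >/dev/null; python3 plan.py .5928 -.1635 .0605 -108
```

```text
t 10.92 tcp [ 0.5946 -0.1646  0.0695] jaw -108.0 gap 0.0852 F [-0.9 -0.5  0.1] q6 1.56
now-axes units [ 0.053  0.226 -0.013] turn units 0.001 | after-turn-axes units [ 0.053  0.226 -0.013]
t 11.33 tcp [ 0.5951 -0.1647  0.0706] jaw -108.0 gap 0.0586 F [-0.7  1.6  7.3] q6 1.57
now-axes units [ 0.065  0.252 -0.01 ] turn units 0.000 | after-turn-axes units [ 0.064  0.252 -0.01 ]
```

Gripped at 58.6 mm across the cheeks. The TCP is 14.5 mm behind fan_center. Now I'll refine the stand pose from the first images.

Run:
```python
import cv2
im=cv2.imread("pics/scene0.png")
def cr(im,x0,y0,x1,y1,k,n):
    o=cv2.resize(im[y0:y1,x0:x1],None,fx=k,fy=k,interpolation=cv2.INTER_CUBIC)
    for x in range(x0,x1,10): cv2.putText(o,str(x),((x-x0)*k,8),0,.3,(0,0,255),1)
    for y in range(y0,y1,10): cv2.putText(o,str(y),(0,(y-y0)*k+3),0,.3,(0,0,255),1)
    cv2.imwrite(n,o)
cr(im,115,240,200,320,8,"pics/st2.png")
im=cv2.imread("pics/top0.png"); cr(im,385,220,480,300,8,"pics/st3.png")
```

```text
(no output)
```

View pics/st2.png

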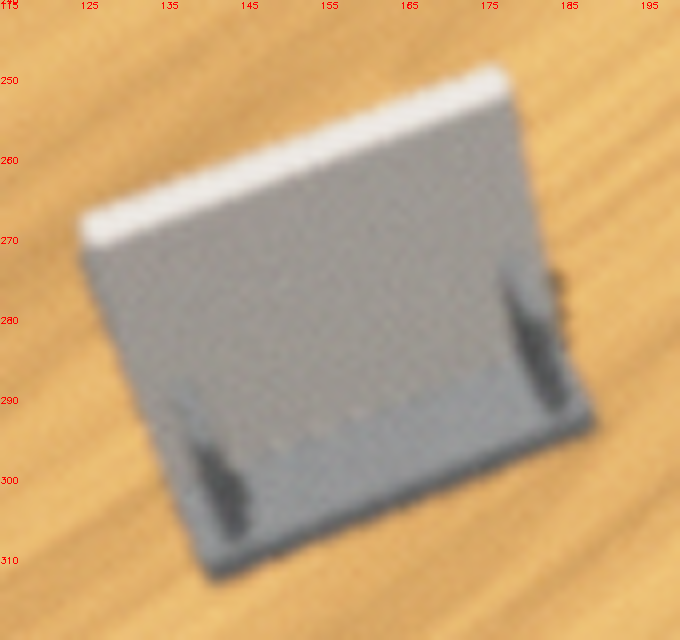

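View pics/st3.png

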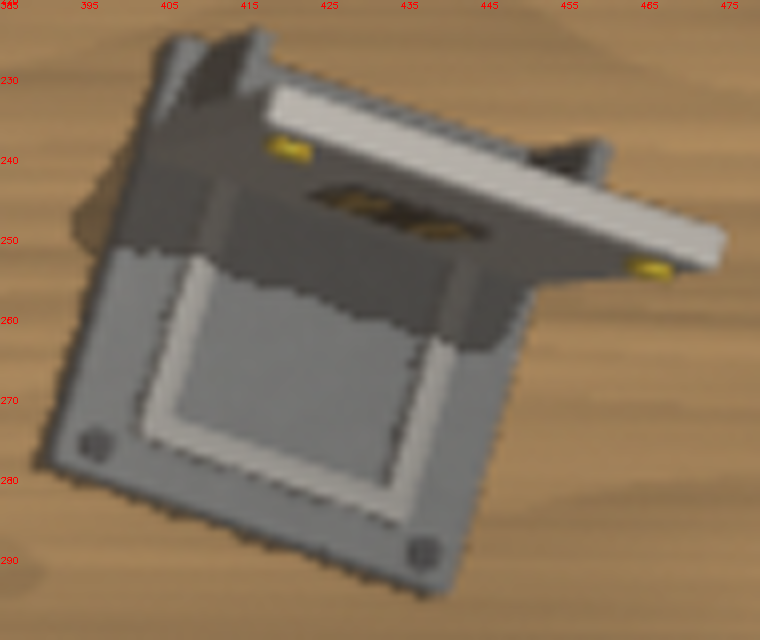

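Run:
```python
from h import *
np.set_printoptions(precision=4,suppress=True)
t=cam("top");s=cam("scene")
T=lambda x,y:(385+x/8-.5+.06,220+y/8-.5+.06); S=lambda x,y:(115+x/8-.44,240+y/8-.44)
# (cam,pixel,z,local x,local y)
pts=[(t,T(40,468),.0,-.068,.062),(t,T(440,597),.0,-.068,-.062),(t,T(55,455),.015,-.068,.062),
(t,T(268,118),.135,.028,.062),(t,T(718,270),.135,.028,-.062),(t,T(274,84),.135,.040,.062),(t,T(727,238),.135,.040,-.062),
(t,T(177,413),.021,-.044,.033),(t,T(390,483),.021,-.044,-.033),(t,T(162,38),.015,.068,.062),
(s,S(212,580),.0,.068,-.062),(s,S(597,427),0,.068,.062),(s,S(95,248),.135,.04,-.062),(s,S(513,95),.135,.04,.062),(s,S(82,215),.135,.028,-.062),(s,S(492,65),.135,.028,.062)]
a=np.radians(-17.8);R=np.array([[np.cos(a),-np.sin(a)],[np.sin(a),np.cos(a)]])
W=[];L=[]
for c,p,z,lx,ly in pts:
    w=onz(c,p,z)[:2];W.append(w);L.append((lx,ly)); print("top" if c is t else "scene",(lx,ly),(w-R@[lx,ly]))
W=np.array(W);L=np.array(L)
for n,i in(("top",slice(0,10)),("scene",slice(10,16)),("all",slice(0,16))):
    A=L[i]-L[i].mean(0);B=W[i]-W[i].mean(0); th=np.arctan2((A[:,0]*B[:,1]-A[:,1]*B[:,0]).sum(),(A*B).sum())
    Rr=np.array([[np.cos(th),-np.sin(th)],[np.sin(th),np.cos(th)]]); o=W[i].mean(0)-Rr@L[i].mean(0); print(n,np.degrees(th),"origin",o,"nest",o+Rr@[-.008,0])
```

```text
top (-0.068, 0.062) [ 0.4941 -0.3264]
top (-0.068, -0.062) [ 0.495  -0.3266]
top (-0.068, 0.062) [ 0.4982 -0.3274]
top (0.028, 0.062) [ 0.4969 -0.3268]
top (0.028, -0.062) [ 0.496  -0.3249]
top (0.04, 0.062) [ 0.4945 -0.325 ]
top (0.04, -0.062) [ 0.4929 -0.324 ]
top (-0.044, 0.033) [ 0.4969 -0.3271]
top (-0.044, -0.033) [ 0.4973 -0.326 ]
top (0.068, 0.062) [ 0.4929 -0.3208]
scene (0.068, -0.062) [ 0.4936 -0.3226]
scene (0.068, 0.062) [ 0.4942 -0.3256]
scene (0.04, -0.062) [ 0.4993 -0.3249]
scene (0.04, 0.062) [ 0.4993 -0.328 ]
scene (0.028, -0.062) [ 0.4983 -0.3245]
scene (0.028, 0.062) [ 0.4974 -0.3288]
top -17.336744887476208 origin [ 0.4956 -0.3255] nest [ 0.488  -0.3231]
scene -18.107867197083444 origin [ 0.4971 -0.3255] nest [ 0.4895 -0.323 ]
all -17.519467053581867 origin [ 0.4961 -0.3257] nest [ 0.4884 -0.3232]
```

```bash
python3 -m pendant '0 -0.3 0 0; 0 -0.6 0 0; 0 -0.7 0 0; 0 -0.8 0 0; 0 -0.8 0 0' >/dev/null; python3 -m pendant '0 -0.6 0 0; 0 -0.4 0 0; 0 0 0 0' ; python3 plan.py .5025 -.3280 .24 -107.7
```

```text
t: 12.1
tcp_pos: [0.5961, -0.1651, 0.2422]
eef_rot: [[-0.951, 0.006, -0.308], [0.308, -0.002, -0.951], [-0.006, -1.0, 0.0]]
wrist_force: [0.4, -1.2, -3.0]
finger_gap: 0.059
t 12.10 tcp [ 0.5961 -0.1651  0.2422] jaw -108.0 gap 0.0590 F [ 0.4 -1.2 -3. ] q6 1.57
now-axes units [0.97  0.05  4.596] turn units -0.003 | after-turn-axes units [0.991 0.056 4.592]
```

```bash
python3 -m pendant '0.1 0 0.4 -0.003; 0.15 0 0.7 0; 0.2 0 0.8 0; 0.2 0 0.8 0; 0.2 0 0.8 0' >/dev/null; python3 -m pendant '0.12 0 0.7 0; 0 0 0.35 0; 0 0.3 0 0; 0 0.5 0 0; 0 0 0 0' >/dev/null ; python3 plan.py .5025 -.3280 .14 -107.7
```

```text
t 12.93 tcp [ 0.5002 -0.3251  0.202 ] jaw -107.8 gap 0.0586 F [-1.4  0.4 -4.5] q6 1.25
now-axes units [-0.085  1.549  0.055] turn units -0.001 | after-turn-axes units [-0.078  1.55   0.052]
```

```bash
python3 -m pendant '-0.07 0.3 0.05 0; 0 0.5 0 0; 0 0.5 0 0; 0 0.3 0 0; 0 0 0 0' >/dev/null; python3 plan.py .5025 -.3280 .0856 -107.7
python3 - <<'E'
from h import *
c=cam("top");crop(c,380,215,485,300,7,"n1.png")
c=cam("scene");crop(c,90,190,230,320,5,"n2.png")
E
```

```text
t 13.35 tcp [ 0.5033 -0.3279  0.139 ] jaw -107.7 gap 0.0590 F [-0.5  0.1 -4. ] q6 1.25
now-axes units [0.013 1.334 0.011] turn units 0.000 | after-turn-axes units [0.017 1.334 0.009]
```

View pics/n1.png

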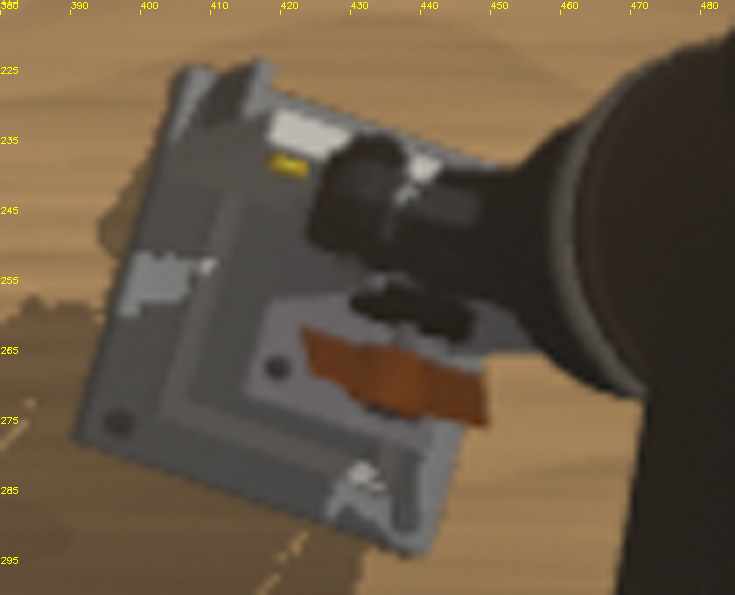

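View pics/n2.png

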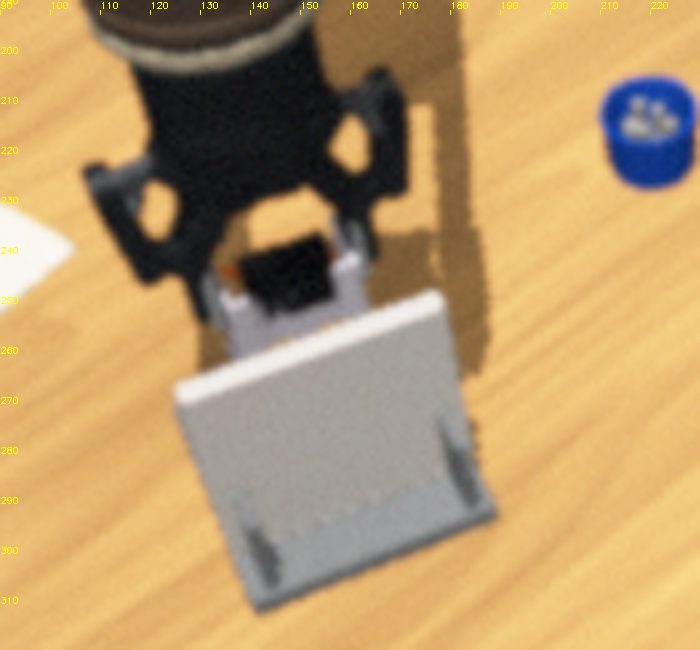

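Run:
```python
from h import *
c=cam("top")
a=np.radians(-17.7);R=np.array([[np.cos(a),-np.sin(a)],[np.sin(a),np.cos(a)]])
tcp=r.sense()["tcp_pos"]
zf=tcp[2]-.0706
for uv,z in(((380+247/7-.43,215+393/7-.43),zf+.003),((380+268/7-.43,215+298/7-.43),zf+.005)):
    w=onz(c,uv,z)[:2]; print("vs tcp-derived centre",R.T@(w-(tcp[:2]-.0145*R[:,0])),"vs nest",R.T@(w-[.4887,-.3236]))
```

```text
vs tcp-derived centre [-0.03523613  0.02996147] vs nest [-0.03286409  0.0296402 ]
vs tcp-derived centre [-0.00445366  0.0324294 ] vs nest [-0.00208162  0.03210813]
```

The foot's front-left corner at (415,271) in the top view casts to (-32.9, 29.6) mm in the nest frame, against a nominal (-33, 30). It's aligned, so I'll lower it.

```bash
python3 -m pendant '0 0.4 0 0; 0 0.3 0 0; 0 0.2 0 0; 0 0 0 0' >/dev/null; python3 plan.py .5025 -.3280 .0856 -107.7;  python3 -m pendant '0 0.1 0 0; 0 0.1 0 0; 0 0 0 0' >/dev/null; python3 plan.py .5025 -.3280 .0856 -107.7
```

```text
t 13.83 tcp [ 0.5039 -0.3286  0.1045] jaw -107.7 gap 0.0589 F [-0.5  0.3 -3.4] q6 1.25
now-axes units [ 0.038  0.472 -0.004] turn units -0.000 | after-turn-axes units [ 0.038  0.472 -0.005]
t 14.08 tcp [ 0.5042 -0.3289  0.0971] jaw -107.7 gap 0.0588 F [-0.7 -0.2 -2.6] q6 1.25
now-axes units [ 0.047  0.287 -0.008] turn units -0.000 | after-turn-axes units [ 0.047  0.287 -0.008]
```

```bash
python3 -m pendant '0.03 0.05 0 0; 0 0.05 0 0; 0 0 0 0' >/dev/null; python3 plan.py .5025 -.3280 .0856 -107.7;  python3 -m pendant '0 0.06 0 0; 0 0.06 0 0; 0 0 0 0' >/dev/null; python3 plan.py .5025 -.3280 .0856 -107.7
```

```text
t 14.33 tcp [ 0.5029 -0.3284  0.0931] jaw -107.7 gap 0.0587 F [ 0.5 -0.1 -3.2] q6 1.25
now-axes units [ 0.012  0.188 -0.008] turn units -0.000 | after-turn-axes units [ 0.012  0.188 -0.008]
t 14.58 tcp [ 0.5028 -0.3284  0.088 ] jaw -107.7 gap 0.0589 F [ 0.4  0.3 -3.1] q6 1.25
now-axes units [ 0.009  0.061 -0.006] turn units -0.000 | after-turn-axes units [ 0.009  0.061 -0.006]
```

```bash
python3 -m pendant '0 0.05 0 0; 0 0 0 0; 0 0 0 0' >/dev/null; python3 plan.py .5025 -.3280 .0856 -107.7;  python3 -m pendant '0 0.03 0 0; 0 0 0 0' >/dev/null; python3 plan.py .5025 -.3280 .0856 -107.7
```

```text
t 14.83 tcp [ 0.5029 -0.3284  0.0864] jaw -107.7 gap 0.0588 F [-0.  -0.4 -3.6] q6 1.25
now-axes units [ 0.012  0.019 -0.007] turn units -0.000 | after-turn-axes units [ 0.012  0.019 -0.007]
t 15.00 tcp [ 0.5031 -0.3285  0.0856] jaw -107.7 gap 0.0587 F [-1.3  0.9  1.1] q6 1.25
now-axes units [ 0.019 -0.    -0.008] turn units -0.000 | after-turn-axes units [ 0.019 -0.    -0.008]
```

It touched down at exactly the predicted height, on the pocket floor. I'll release and go up.

```bash
python3 -m pendant '0 0 0 0; 0 0 0 0; 0 0 0 0; 0 0 0 0; 0 0 0 0' 1; python3 -m pendant '0 -0.2 0 0; 0 -0.5 0 0; 0 -0.7 0 0; 0 -0.9 0 0; 0 -0.9 0 0' >/dev/null; python3 -m pendant '0 -0.5 0 0; 0.9 0 0 0; 0.9 0 0 0; 0.9 0 0 0; 0.5 0 0 0' -1
python3 - <<'E'
from h import *
c=cam("top");crop(c,380,205,485,300,7,"s1.png")
c=cam("scene");crop(c,90,190,230,320,5,"s2.png")
E
```

```text
t: 15.42
tcp_pos: [0.503, -0.3285, 0.0853]
eef_rot: [[-0.953, 0.0, -0.304], [0.304, -0.0, -0.953], [-0.0, -1.0, 0.0]]
wrist_force: [-0.7, -0.3, 0.9]
finger_gap: 0.0854
t: 16.25
tcp_pos: [0.3777, -0.2878, 0.2337]
eef_rot: [[-0.953, -0.001, -0.304], [0.304, 0.001, -0.953], [0.001, -1.0, -0.0]]
wrist_force: [0.4, -1.0, 0.5]
finger_gap: 0.0249
```

View pics/s1.png

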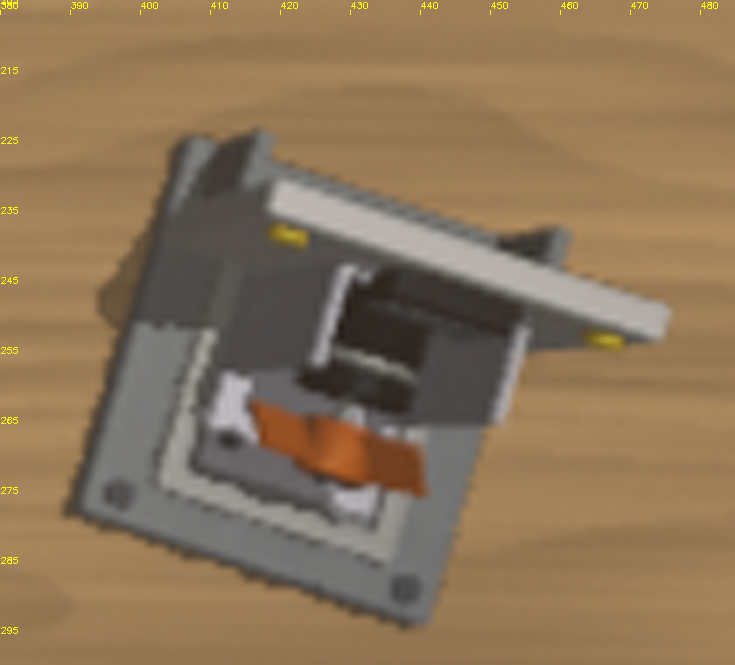

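View pics/s2.png

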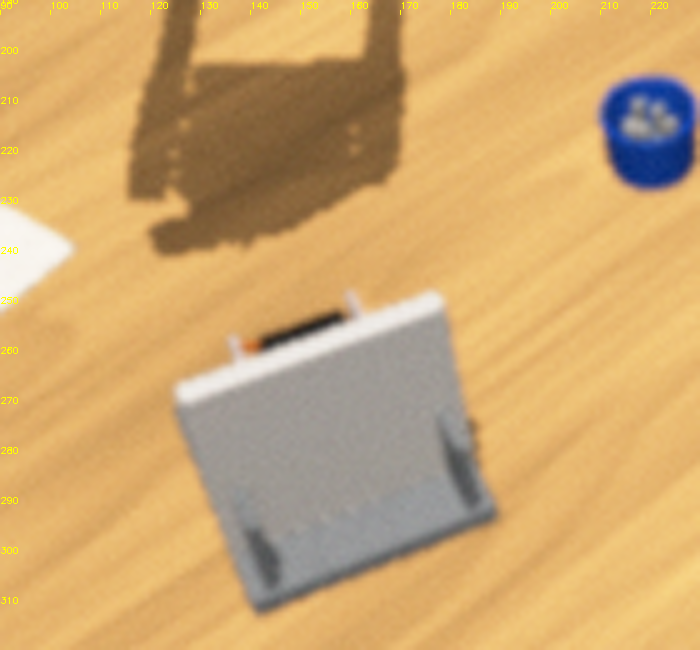

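The cartridge is seated, with its foot inside the lips and its back against the board, and the fingers are clear. Now I'll work out the impeller phase from the blade tips, which are near (416,264) and (440,274) in the top view.

```bash
python3 - <<'E'
from h import *
c=cam("top")
a=np.radians(-17.7);ex=np.array([np.cos(a),np.sin(a),0]);ey=np.array([-ex[1],ex[0],0])
fc=np.array([.5030,-.3285,0])-.0145*ex; hub=fc-.019*ex+[0,0,.061]; print("fc",fc,"hub",hub)
for th in(0,20,40,60,80,100):
    t=[np.radians(th+k*120) for k in range(3)]
    print(th,[proj(c,hub+.028*(np.cos(b)*np.array([0,0,1])-np.sin(b)*ey))[0].round(1) for b in t])
print(proj(c,hub))
im=cv2.resize(c["bgr"][245:295,395:455],None,fx=12,fy=12,interpolation=cv2.INTER_CUBIC)
im=np.clip((im/255.)**.6*255,0,255).astype(np.uint8)
for x in range(395,455,5): cv2.putText(im,str(x),((x-395)*12,8),0,.3,(0,255,255),1)
for y in range(245,295,5): cv2.putText(im,str(y),(0,(y-245)*12+3),0,.3,(0,255,255),1)
cv2.imwrite("pics/imp.png",im)
E
python3 plan.py .48 -.30 .2
```

```text
fc [ 0.48918641 -0.32409152  0.        ] hub [ 0.47108584 -0.31831489  0.061     ]
0 [array([431.8, 268.7]), array([435.8, 272.1]), array([415.4, 265.4])]
20 [array([435.8, 270.1]), array([432. , 271.2]), array([415.2, 264.9])]
40 [array([438.7, 271.3]), array([427.8, 270. ]), array([416.5, 264.9])]
60 [array([440.2, 272.2]), array([423.6, 268.7]), array([419.2, 265.3])]
80 [array([440.2, 272.6]), array([419.9, 267.4]), array([423. , 266.2])]
100 [array([438.6, 272.6]), array([417. , 266.3]), array([427.4, 267.3])]
[[427.60017498 268.7293209 ]]
t 16.40 tcp [ 0.3801 -0.2892  0.2342] jaw -107.8 gap 0.0018 F [0.5 0.2 0.3] q6 1.17
now-axes units [-2.461  0.858 -0.507] turn units 0.000 | after-turn-axes units [-2.461  0.856 -0.506]
```

View pics/imp.png

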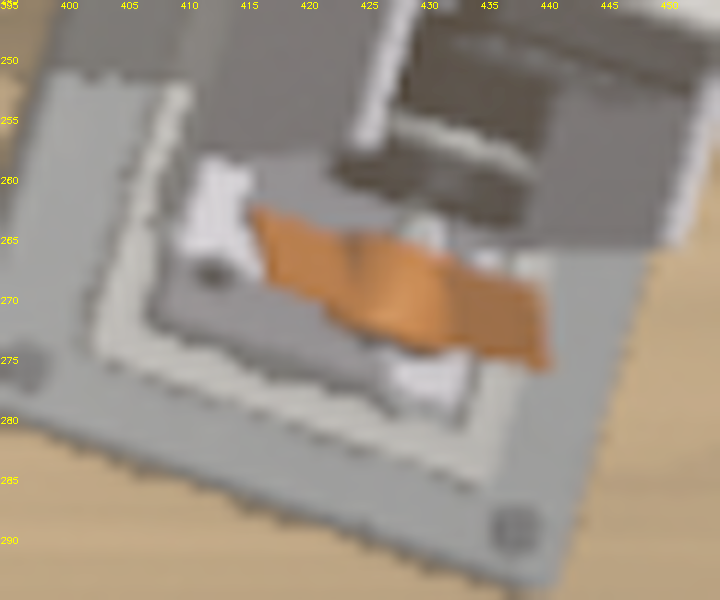

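Blade tips match an angle of about 40–45°: one blade up and to -y, one almost level at +y, one down. I'll hover with shut fingers in front of the cheeks, just to +y of the upper blade, then sweep towards -y and rise at once.

```bash
python3 -m pendant '-0.9 0.3 -0.2 0; -0.9 0.5 -0.2 0; -0.5 0.6 0 0; 0 0.6 0 0; 0 0 0 0' -1 >/dev/null; python3 plan.py .4693 -.3073 .115
```

```text
t 16.82 tcp [ 0.4734 -0.3012  0.1495] jaw -107.6 gap 0.0001 F [-1.2  0.6 -1.3] q6 1.26
now-axes units [0.047 0.862 0.176] turn units 0.000 | after-turn-axes units [0.051 0.862 0.175]
```

```bash
python3 -m pendant '0.05 0.5 0.15 0; 0 0.4 0 0; 0 0 0 0; 0 0 0 0' >/dev/null; python3 plan.py .4693 -.3073 .076
python3 - <<'E'
from h import *
c=cam("top");crop(c,380,205,485,300,7,"f1.png")
E
```

```text
t 17.15 tcp [ 0.4695 -0.3074  0.1181] jaw -107.7 gap 0.0000 F [ 0.1 -0.1  0.3] q6 1.25
now-axes units [5.000e-03 1.052e+00 1.000e-03] turn units 0.000 | after-turn-axes units [0.006 1.052 0.   ]
```

View pics/f1.png

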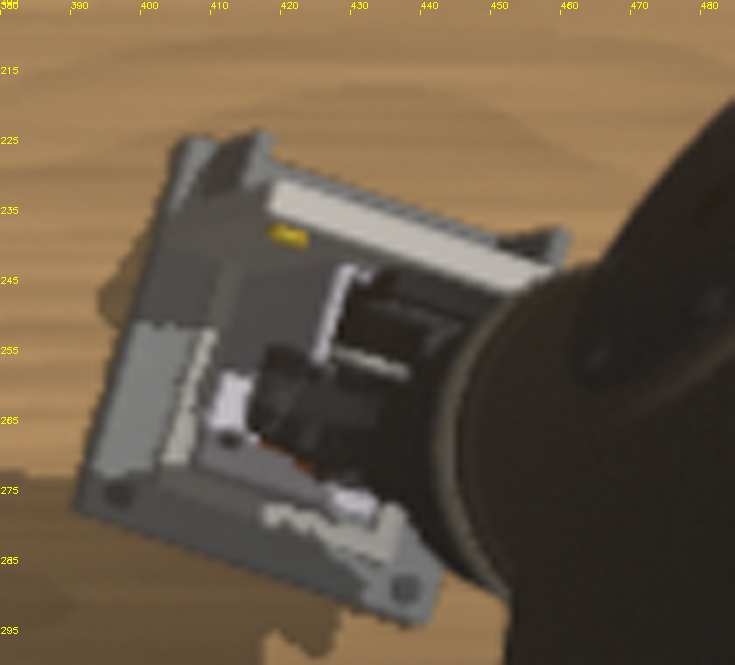

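```bash
python3 -m pendant '0 0.4 0 0; 0 0.4 0 0; 0 0.2 0 0; 0 0 0 0; 0 0 0 0' ; python3 plan.py .4693 -.3073 .076
```

```text
t: 17.62
tcp_pos: [0.4698, -0.3075, 0.0782]
eef_rot: [[-0.953, 0.0, -0.304], [0.304, -0.0, -0.953], [-0.0, -1.0, 0.0]]
wrist_force: [1.0, -0.8, 0.3]
finger_gap: -0.0004
t 17.62 tcp [ 0.4698 -0.3075  0.0782] jaw -107.7 gap -0.0004 F [ 1.  -0.8  0.3] q6 1.25
now-axes units [ 0.014  0.056 -0.001] turn units 0.000 | after-turn-axes units [ 0.014  0.056 -0.001]
```

```bash
python3 -m pendant '0 0.05 0.5 0; 0 0 0.6 0; 0 -0.4 0.6 0; 0 -0.8 0.4 0; 0 -0.8 0 0'
python3 - <<'E'
from h import *
for i in range(2):
    c=cam("top");crop(c,380,205,485,300,7,f"g{i}.png")
E
python3 -m pendant '0 -0.3 0 0; 0 0 0 0; 0 0 0 0'
python3 - <<'E'
from h import *
c=cam("scene");crop(c,90,190,230,320,5,"g3.png")
a,b=cv2.imread("pics/g0.png"),cv2.imread("pics/g1.png"); cv2.imwrite("pics/g01.png",np.hstack([a[150:600,100:480],b[150:600,100:480]]))
E
```

```text
t: 18.03
tcp_pos: [0.443, -0.39, 0.1572]
eef_rot: [[-0.952, -0.0, -0.306], [0.306, -0.001, -0.952], [-0.0, -1.0, 0.001]]
wrist_force: [0.5, -0.7, -0.1]
finger_gap: 0.0002
t: 18.38
tcp_pos: [0.4444, -0.3876, 0.1685]
eef_rot: [[-0.953, 0.001, -0.304], [0.304, -0.001, -0.953], [-0.002, -1.0, 0.001]]
wrist_force: [-0.6, -1.0, 0.1]
finger_gap: -0.0001
```

View pics/g01.png

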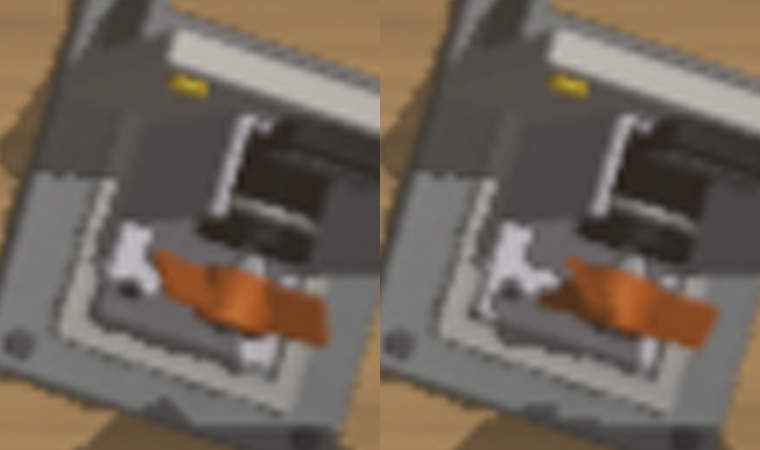

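View pics/g3.png

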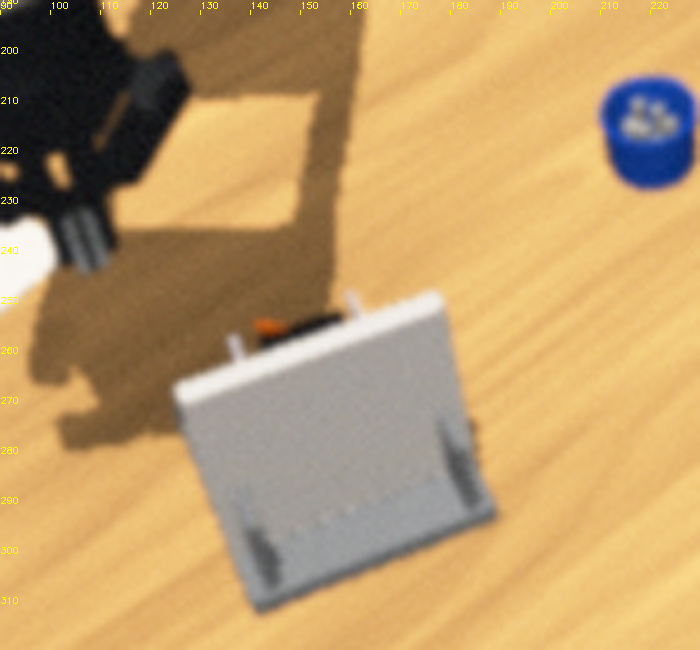

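The impeller moved between the two frames taken 0.05 s apart, with the fingers already clear, and it had moved again 0.3 s later. A few more frames should confirm the coast-down.

Run:
```python
from h import *
L=[]
for i in range(6):
    t=r.sense()["t"]; c=cam("top"); L.append(c["bgr"][245:290,400:450]); print(t)
print([int(cv2.absdiff(L[i],L[i+1]).sum()) for i in range(5)])
cv2.imwrite("pics/k.png",cv2.resize(np.vstack([np.hstack(L[:3]),np.hstack(L[3:])]),None,fx=5,fy=5,interpolation=cv2.INTER_CUBIC))
```

```text
18.4333
18.4833
18.5333
18.5833
18.6333
18.6833
[19561, 19911, 24210, 19393, 17530]
```

View pics/k.png

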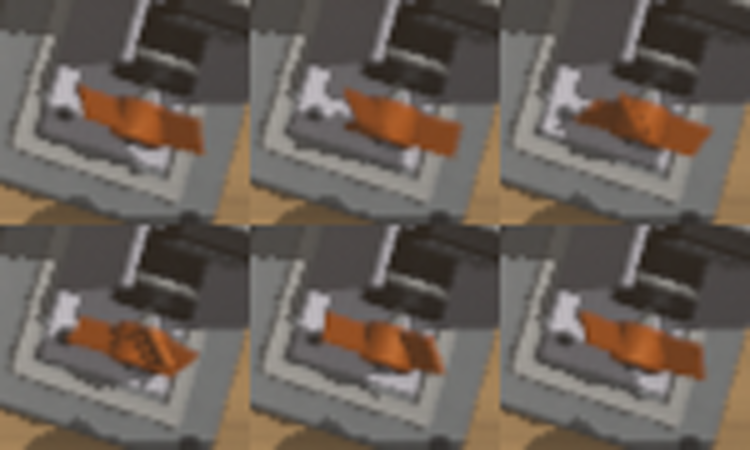

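At t=18.68 s it's still coasting at about 8 rad/s, the fingers have been clear since about 17.9 s, and the cartridge hasn't moved. Now the lever, approaching from its red side with shut fingers and without touching it.

```bash
python3 -m pendant '0 -0.5 -0.2 -0.083; -0.4 -0.3 -0.6 -0.083; -0.5 0 -0.8 -0.083; -0.5 0 -0.8 -0.017; -0.5 0 -0.8 0' >/dev/null; python3 plan.py .593 -.0111 .19 -85.1
```

```text
t 19.15 tcp [ 0.5242 -0.2604  0.1994] jaw -84.8 gap -0.0001 F [0.3 0.4 0.3] q6 0.97
now-axes units [-2.282  0.236 -6.049] turn units 0.004 | after-turn-axes units [-2.246  0.236 -6.063]
```

```bash
python3 -m pendant '-0.38 0 -0.9 0; -0.38 0 -0.9 0; -0.38 0 -0.9 0; -0.38 0 -0.9 0; -0.3 0 -0.9 0' >/dev/null; python3 -m pendant '-0.3 0 -0.8 0; -0.1 0.4 -0.4 0.004; 0 0.4 -0.1 0; 0 0 0 0'>/dev/null; python3 plan.py .593 -.0111 .10 -85.1
```

```text
t 19.90 tcp [ 0.5894 -0.0206  0.1647] jaw -85.1 gap 0.0000 F [-0.8 -0.  -0.9] q6 1.40
now-axes units [-0.116  1.617 -0.228] turn units 0.000 | after-turn-axes units [-0.109  1.618 -0.229]
```

```bash
python3 -m pendant '-0.1 0.6 -0.1 0; 0 0.6 0 0; 0 0.3 0 0; 0 0 0 0'>/dev/null; python3 plan.py .593 -.0111 .080 -85.1
python3 - <<'E'
from h import *
c=cam("scene");crop(c,235,150,335,265,6,"j1.png")
c=cam("top");crop(c,235,160,335,260,6,"j2.png")
E
```

```text
t 20.23 tcp [ 0.593  -0.0186  0.1053] jaw -85.2 gap 0.0000 F [-0.6 -0.5  0.3] q6 1.41
now-axes units [-0.017  0.633 -0.188] turn units -0.002 | after-turn-axes units [-0.015  0.633 -0.188]
```

View pics/j1.png

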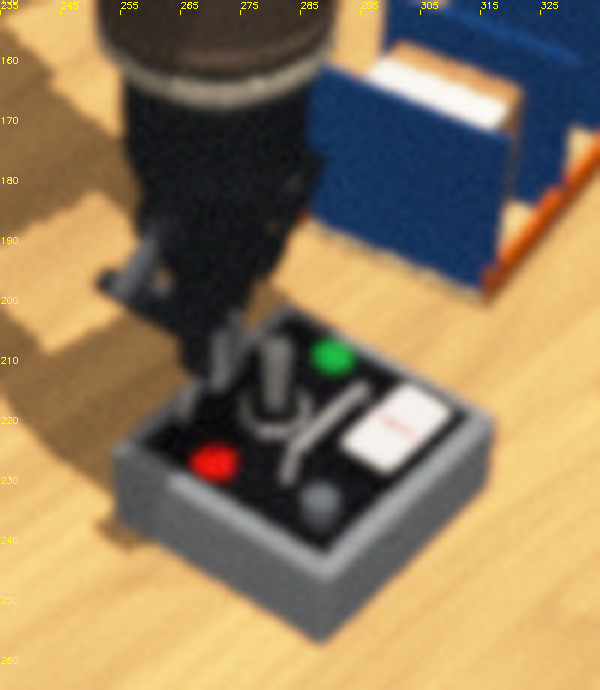

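View pics/j2.png

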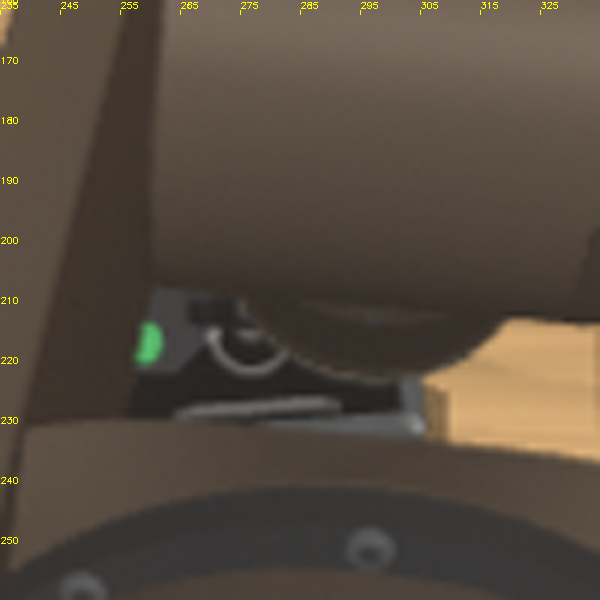

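```bash
python3 -m pendant '0 0.4 0 0; 0 0.25 0 0; 0 0 0 0'>/dev/null; python3 plan.py .5909 .0138 .080 -85.1
python3 - <<'E'
from h import *
c=cam("scene");crop(c,255,190,315,245,10,"j3.png")
ey=np.array([-.0852,.9963,0]);P=np.array([.590,.0238,.05])
for q in(0,.3,.4): print(q,proj(c,P+.045*(np.cos(q)*np.array([0,0,1])+np.sin(q)*ey)))
print(proj(c,r.sense()["tcp_pos"]))
E
```

```text
t 20.58 tcp [ 0.5941 -0.0183  0.0808] jaw -85.2 gap -0.0002 F [-0.2 -0.2 -0. ] q6 1.41
now-axes units [ 0.014  0.021 -0.807] turn units -0.001 | after-turn-axes units [ 0.012  0.02  -0.807]
0 [[279.76846295 205.77469763]]
0.3 [[282.82229172 203.67708338]]
0.4 [[283.7730602  203.26028727]]
[[269.90199061 218.16380749]]
```

View pics/j3.png

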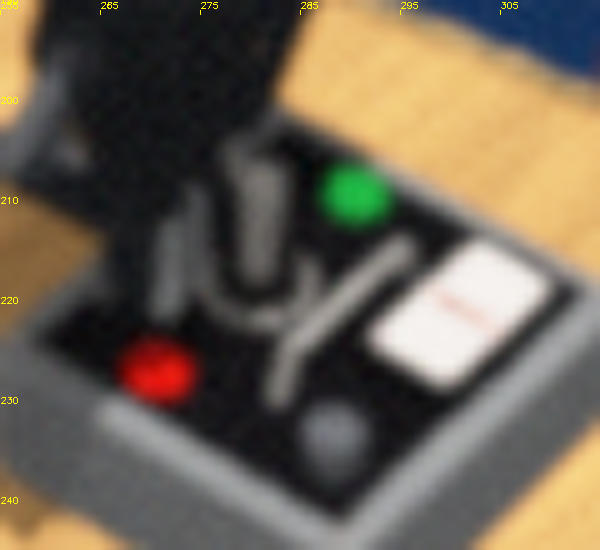

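```bash
python3 -m pendant '0 0 -0.3 0; 0 0 -0.2 0; 0 0 0 0'>/dev/null; python3 plan.py .5909 .0148 .080 -85.1; python3 -m pendant '0 0 -0.15 0; 0 0 -0.1 0; 0 0 0 0'>/dev/null; python3 plan.py .5909 .0148 .080 -85.1
python3 - <<'E'
from h import *
c=cam("scene");crop(c,255,190,315,245,10,"j4.png")
E
```

```text
t 20.88 tcp [0.5931 0.0035 0.0822] jaw -85.1 gap 0.0000 F [-0.6 -0.5 -0.4] q6 1.44
now-axes units [ 0.032  0.054 -0.287] turn units -0.001 | after-turn-axes units [ 0.032  0.054 -0.287]
t 21.13 tcp [0.5923 0.0126 0.0817] jaw -85.2 gap 0.0001 F [ 1.2 -1.2  1.3] q6 1.46
now-axes units [ 0.03   0.043 -0.058] turn units -0.001 | after-turn-axes units [ 0.03   0.043 -0.058]
```

View pics/j4.png

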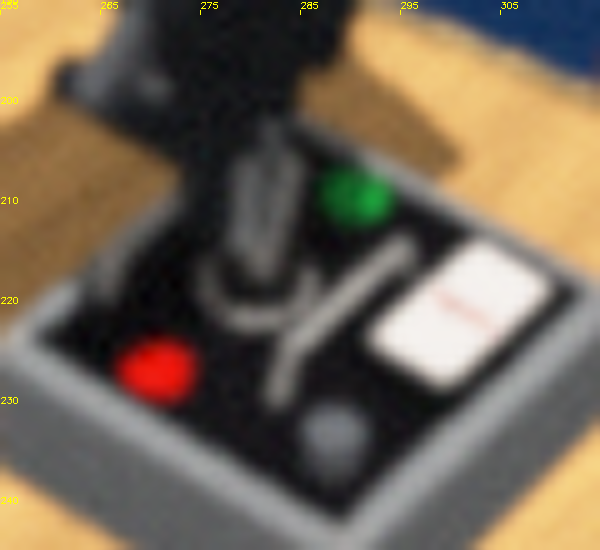

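```bash
python3 -m pendant '0 0 -0.1 0; 0 0 0 0'>/dev/null; python3 plan.py .5909 .0148 .080 -85.1
python3 - <<'E'
from h import *
c=cam("scene");crop(c,255,190,315,245,10,"j5.png")
E
```

```text
t 21.35 tcp [0.5919 0.0161 0.0815] jaw -85.2 gap 0.0001 F [ 1.9 -1.8  0.1] q6 1.46
now-axes units [0.027 0.036 0.029] turn units -0.001 | after-turn-axes units [0.027 0.036 0.029]
```

View pics/j5.png

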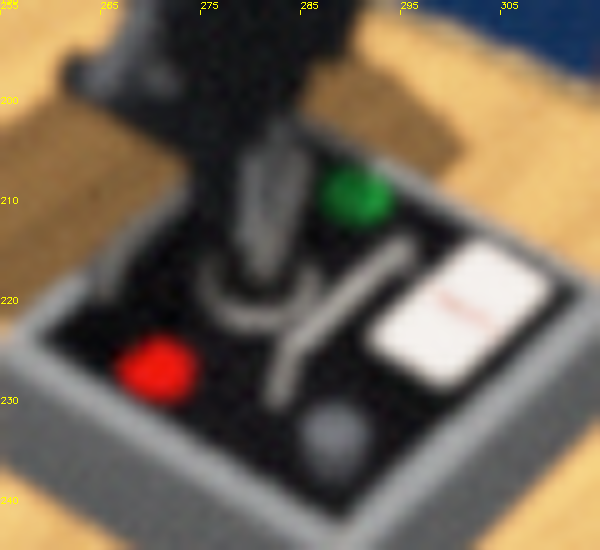

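```bash
python3 -m pendant '0 0 -0.06 0; 0 0 0 0'>/dev/null; python3 plan.py .5909 .0148 .080 -85.1;  python3 -m pendant '0 0 -0.06 0; 0 0 0 0'>/dev/null; python3 plan.py .5909 .0148 .080 -85.1
python3 - <<'E'
from h import *
c=cam("scene");crop(c,255,190,315,245,10,"j6.png")
E
```

```text
t 21.57 tcp [0.5916 0.0183 0.0814] jaw -85.2 gap 0.0000 F [ 0.6 -1.2  1. ] q6 1.47
now-axes units [0.025 0.035 0.086] turn units -0.001 | after-turn-axes units [0.026 0.035 0.086]
t 21.73 tcp [0.5913 0.0207 0.0814] jaw -85.2 gap 0.0002 F [ 0.6 -2.2  0.5] q6 1.47
now-axes units [0.024 0.034 0.147] turn units -0.001 | after-turn-axes units [0.024 0.034 0.147]
```

View pics/j6.png

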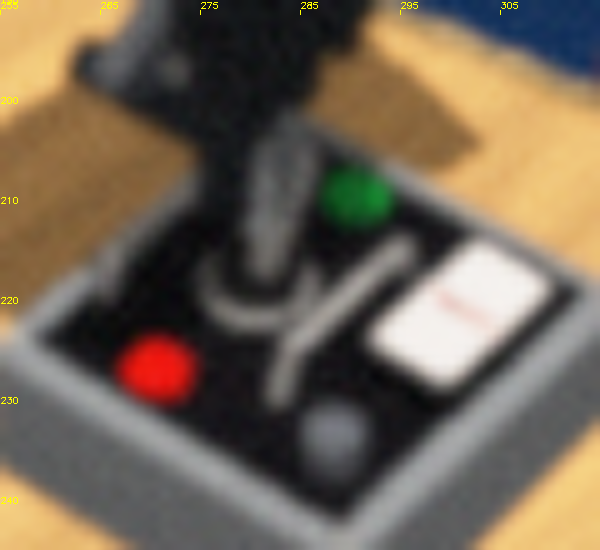

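```bash
python3 -m pendant '0 0 -0.06 0; 0 0 0 0; 0 0 0 0'>/dev/null; python3 plan.py .5909 .0148 .080 -85.1;  python3 -m pendant '0 0 -0.05 0; 0 0 0 0; 0 0 0 0'>/dev/null; python3 plan.py .5909 .0148 .080 -85.1
python3 - <<'E'
from h import *
c=cam("scene");crop(c,255,190,315,245,10,"j7.png")
E
```

```text
t 22.03 tcp [0.5912 0.023  0.0814] jaw -85.2 gap 0.0003 F [ 0.7 -2.9  0.8] q6 1.47
now-axes units [0.024 0.036 0.204] turn units -0.001 | after-turn-axes units [0.024 0.036 0.204]
t 22.28 tcp [0.5911 0.0249 0.0815] jaw -85.2 gap 0.0003 F [ 0.2 -1.9  0.7] q6 1.48
now-axes units [0.025 0.037 0.252] turn units -0.001 | after-turn-axes units [0.026 0.037 0.252]
```

View pics/j7.png

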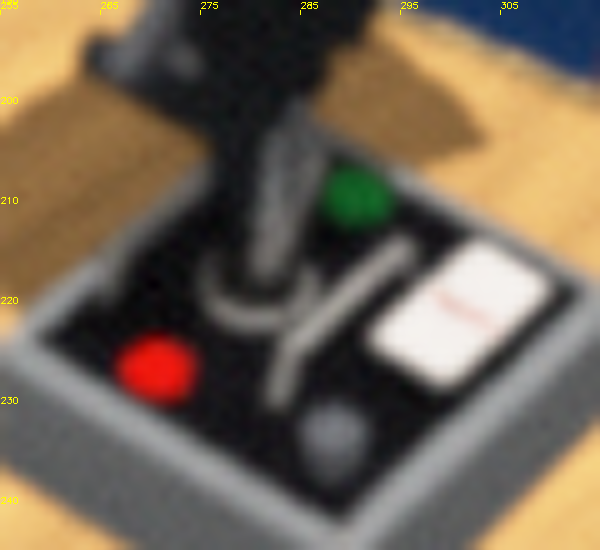

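```bash
python3 -m pendant '0 0 -0.05 0; 0 0 0 0; 0 0 0 0'>/dev/null; python3 plan.py .5909 .0148 .080 -85.1;  python3 -m pendant '0 0 -0.04 0; 0 0 0 0; 0 0 0 0'>/dev/null; python3 plan.py .5909 .0148 .080 -85.1
```

```text
t 22.58 tcp [0.591  0.0261 0.0815] jaw -85.2 gap -0.0002 F [  0.1 -13.6   1.8] q6 1.48
now-axes units [0.027 0.039 0.281] turn units -0.001 | after-turn-axes units [0.028 0.039 0.281]
t 22.83 tcp [0.5911 0.027  0.0817] jaw -85.2 gap -0.0006 F [  1.  -20.3   3. ] q6 1.48
now-axes units [0.03  0.042 0.302] turn units -0.001 | after-turn-axes units [0.031 0.041 0.302]
```

The stop is reached: 13–20 N at 0.45 rad. I'll ease back about 2 mm and hold for over a second.

```bash
python3 -m pendant '0 0 0.06 0; 0 0 0 0; 0 0 0 0; 0 0 0 0; 0 0 0 0'; python3 -m pendant '0 0 0 0; 0 0 0 0; 0 0 0 0; 0 0 0 0; 0 0 0 0'; python3 -m pendant '0 0 0 0; 0 0 0 0; 0 0 0 0; 0 0 0 0; 0 0 0 0'
```

```text
t: 23.25
tcp_pos: [0.5912, 0.0257, 0.0816]
eef_rot: [[-0.996, 0.0, 0.084], [-0.084, -0.0, -0.996], [-0.0, -1.0, 0.001]]
wrist_force: [-0.7, -8.2, 1.5]
finger_gap: 0.0005
t: 23.67
tcp_pos: [0.5912, 0.0257, 0.0816]
eef_rot: [[-0.996, 0.0, 0.084], [-0.084, -0.0, -0.996], [-0.0, -1.0, 0.001]]
wrist_force: [-0.2, -8.2, 3.2]
finger_gap: -0.0002
t: 24.08
tcp_pos: [0.5912, 0.0257, 0.0816]
eef_rot: [[-0.996, 0.0, 0.084], [-0.084, -0.0, -0.996], [-0.0, -1.0, 0.001]]
wrist_force: [-0.2, -7.7, 1.8]
finger_gap: -0.0004
```

```bash
python3 -m pendant '0 0 0.08 0; 0 0 0.08 0; 0 0 0.08 0; 0 0 0.08 0; 0 0 0.08 0' >/dev/null; python3 -m pendant '0 0 0.08 0; 0 0 0.08 0; 0 0 0.1 0; 0 0 0.15 0; 0 0 0.2 0'; python3 -m pendant '0 0 0.2 0; 0 0 0 0; 0 0 0 0; 0 0 0 0'; python3 -m pendant '0 -0.4 0 0; 0 -0.7 0 0; 0 -0.9 0 0; 0 -0.9 0 0; 0 -0.5 0 0'
python3 - <<'E'
from h import *
c=cam("scene");crop(c,235,170,325,255,8,"e1.png"); cv2.imwrite("pics/e0.png",c["bgr"])
E
```

```text
t: 24.92
tcp_pos: [0.5943, -0.0144, 0.0814]
eef_rot: [[-0.996, -0.0, 0.084], [-0.084, 0.0, -0.996], [0.0, -1.0, -0.0]]
wrist_force: [0.2, 0.9, 0.1]
finger_gap: 0.0002
t: 25.25
tcp_pos: [0.595, -0.0222, 0.0814]
eef_rot: [[-0.997, -0.0, 0.083], [-0.083, 0.0, -0.997], [0.0, -1.0, -0.0]]
wrist_force: [0.4, -0.2, 0.3]
finger_gap: -0.0002
t: 25.67
tcp_pos: [0.5961, -0.0218, 0.2213]
eef_rot: [[-0.996, 0.004, 0.084], [-0.084, -0.0, -0.996], [-0.003, -1.0, 0.001]]
wrist_force: [1.6, -0.6, 0.3]
finger_gap: -0.0001
```

View pics/e1.png

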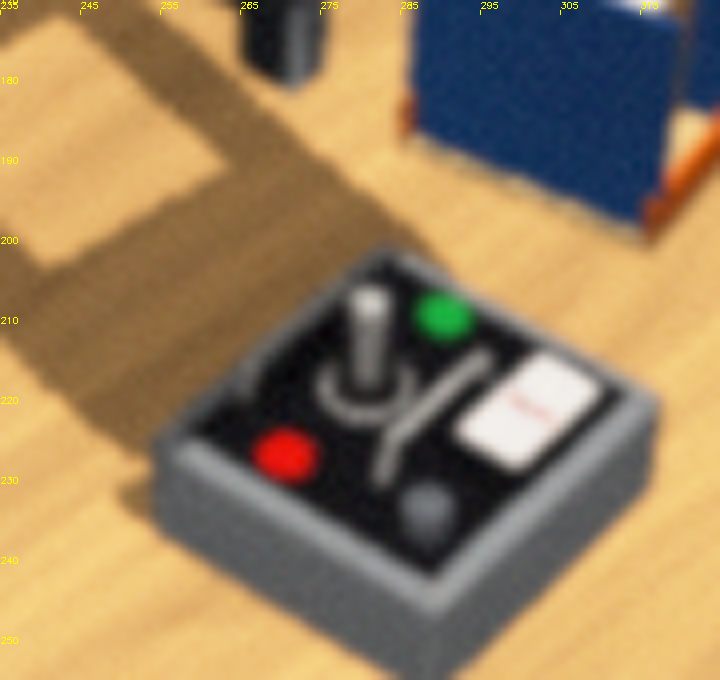

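View pics/e0.png

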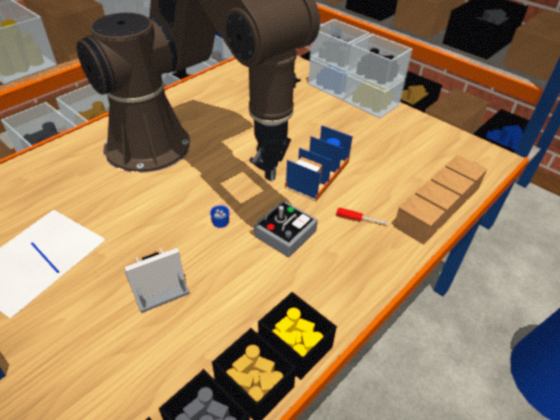

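The lever is upright in the middle again (top at (281,206), foot at (281,218)), and the fingers are well above everything. One top-view check of the cartridge, then I'll hand in.

```bash
python3 -m pendant '0 0 0 0; 0 0 0 0; 0 0 0 0; 0 0 0 0'
python3 - <<'E'
from h import *
c=cam("top");crop(c,380,205,485,300,7,"z1.png")
a=cv2.imread("pics/s1.png");b=cv2.imread("pics/z1.png")
g0=cv2.imread("pics/top0.png").astype(int)
for n,(x0,y0,x1,y1) in dict(cup=(300,262,334,296),driver=(183,132,218,194),carton=(176,220,205,265),jar=(115,238,140,265)).items():
    print(n,np.abs(c["bgr"][y0:y1,x0:x1].astype(int)-g0[y0:y1,x0:x1]).mean())
E
```

```text
t: 26.05
tcp_pos: [0.5943, -0.0219, 0.2161]
eef_rot: [[-0.996, -0.002, 0.084], [-0.084, 0.0, -0.996], [0.002, -1.0, -0.0]]
wrist_force: [-0.5, 0.4, 0.1]
finger_gap: 0.0001
cup 37.61562860438293
driver 44.00261136712749
carton 37.350702426564496
jar 34.11012345679012
```

View pics/z1.png

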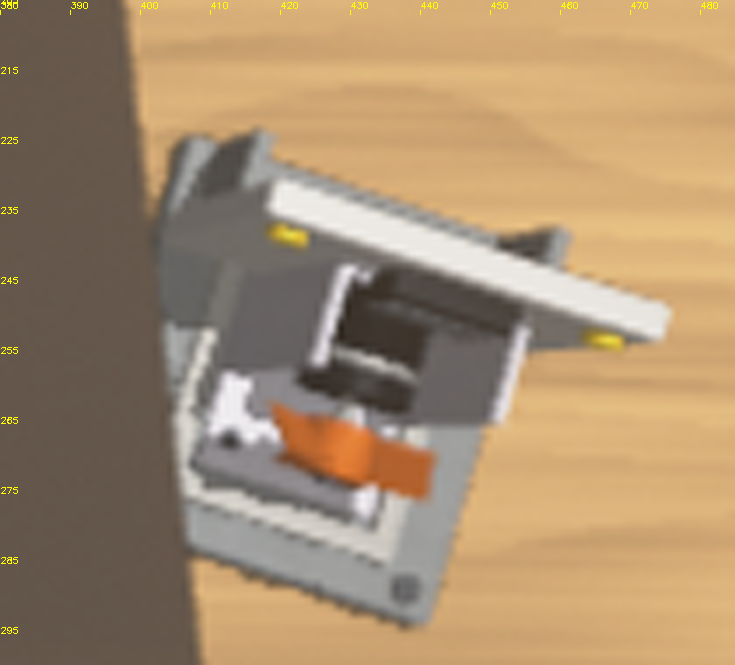

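The cartridge is unchanged in its pocket. The difference scores don't mean anything here because the exposure changed and the arm covers parts of the view, but in the scene view the cup (220,216), the driver and the rack contents are where they began.

```bash
python3 -c "
from cell import r
print(r.close_job())"
```

```text
the job is handed in; nothing more can be done
None
```

I finished every step and handed the job in at about 26 s of the 70 s allowed; the hand-in gives no verdict.

- **Cartridge:** I pinched it by the pull grip, set it on the bench, took it again by its cheeks and lowered it into the pocket. It touched down at the predicted height. The last top view shows it unmoved, with its foot inside the lips and its back to the board.
- **Impeller:** I flicked one blade sideways. Frames up to about 0.8 s later show it coasting at roughly 8 rad/s with the fingers clear.
- **Lever:** I pushed it to the green stop, where the force rose to 20 N. I then eased back to 8 N and held it there for over a second before following it back slowly. The last view shows it upright in the middle with the fingers about 20 cm above the bench.

**Checks that disagreed or failed:**
- The two cameras differed by about 5 mm in height on the rack corners and by about 1.5 mm on the pocket position.
- My image-difference check on the carton, jar, cup and screwdriver was useless, because the exposure changed and the arm blocked parts of the view. Looking at the scene view, they appear unmoved, but I did not measure them.

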